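Clear the cutting board and close the scrap box

ROBOT

A 6-joint arm with a two-finger parallel gripper is mounted at the origin on the work surface. World frame = base frame: x ahead of the robot, y to its left, z up, the work surface at z = 0. Lengths are in mm, angles in rad, forces in N, time in s.
With the tool pointing down it reaches from about 275 to 975 mm from the base axis. Payload 8.4 kg.
Tool frame: the origin (TCP) lies where the fingers leave the gripper's body, on its centre line; the fingertips stand 88 mm ahead of it and the grasp point (between the pads) lies 69 mm ahead of it; z points along the fingers, y is the line along which they close (so a half turn about z gives the same grasp; the last joint's range is limited). The gripper opens to 92 mm and grips with 3 to 60 N. Pads are 20 mm wide; open, the fingers measure 128 mm over their backs; the gripper's body (75 mm by 189 mm) begins 69 mm behind the grasp point.
Start: joints at [1.168, 0.353, 1.633, -0, 1.155, -0.002], TCP at [243.846, 575.472, 302.683] pointing down, gripper open.
Joint ranges: [-2.63, 2.63], [-0.92, 2.1], [0.06, 2.66], [-1.3, 4.44], [0, 2.69], [-3.02, 3.02]. Speed limits (rad/s): [2.22, 2.22, 2.79, 3.14, 3.14, 3.14].

INTERFACE

Orientations are given as [roll, pitch, yaw] about the fixed x, y, z axes, in that order (R = Rz(yaw) Ry(pitch) Rx(roll)).
In Python, from workcell import bot gives the robot as it stands. The module is installed in compiled form; this text tells all that it offers.
- The arm moves only by the tool move_arm, never from a script. Its argument "motion" is a list of rows, each an object of numbers: "tx", "ty", "tz": the shift along the tool's x, y, z as a fraction of full scale; "wx", "wy", "wz": the turn, a rotation vector about the tool's x, y, z as a fraction of full scale; "claw": the finger opening in mm, from 0 to 91.9. A call has 1 to 5 rows; each row shifts and turns the commanded pose from where the row before left it, along the tool's axes as they then stand; what a row does not reach is not made up. Full scale, the value 1, is 200 mm for a shift and 360 degrees for a turn. A row lasts 1/8 s, in which the tool goes at most 62.5 mm and 10.7 degrees, less where a joint would pass 70% of its speed; a pose out of reach is approached as far as the arm can. A call with a number of a shift or a turn outside -1 to 1 is refused whole. A call with a gripper value outside its range is refused whole. The fingers move at their own pace and stop on an object; "squeeze" is the grip in N (left out, the last holds). Time passes only in rows, so rows that do not move let the fingers close. It gives the time, the measured TCP pose, the force, the opening and the grip force at its end, in the units of the state.
- bot.get_state(): the state, without advancing time (a new reading comes with each control period).
- bot.capture(name): name is "side" or "top" or "wrist"; returns a dict with "img" (384x512x3 uint8, red, green, blue), "K" (3x3 intrinsics, pixels), "extrinsics" (4x4, takes a point from world to camera coordinates). Camera axes: x right, y down, z forward; pixel columns grow to the right and rows downward; lengths in mm; the calibration is good to about 2 mm. A picture is of the moment at which its call begins. There is no depth.
- bot.hand_in(): hands the job in; it is judged then, once.
The state is a dict: "time": time; "q": joint angles; "qvel": joint speeds; "effort": joint torques, N m; "eef_pos": TCP position; "ee_rot": TCP orientation; "ft_force": force on the tool from outside, world axes, zero at the start; "torque": the same for the moment, N m; "opening": finger opening in mm; "grasp_force": force on a finger pad.
Only numpy, scipy, OpenCV 4.12 (cv2) and the standard library are available. Lean on these libraries where they do the work, as an engineer would, in place of code of your own. Each camera call takes 0.05 s, during which the arm holds its last target. There are 200 camera calls.

TASK

Use the wooden sweeper, not the fingers, to sweep all five offcuts off the raised cutting board into the scrap box beside it, and stand the sweeper upright on the bench again. Then take the lid from its rack, lay it flat and knob up on the cleared board and let go, pick it up again by its knob, set it on the box and press it down until it is fully home on the rim all round. Do not knock over the glue bottle.

Things in the scene. Friction and masses are not known exactly. Their poses are not given: they have to be found in the camera images.
- board: raised pale plywood cutting board, fixed, 200 (its x) x 230 (its y) mm, flat top 72 mm above the bench. Origin on the bench under its centre, z up. The scrap box stands along its -y edge.
- box: dark wooden open scrap box, fixed, brass corner straps; outside 144 (x) x 160 (y) x 60 mm tall, walls 8, floor 5 mm. Origin on the bench under its centre, z up, axes parallel to the board's. It stands 4 mm from the board's -y edge: its centre is 199 mm from the board's, its rim 12 mm below the board's top.
- seal (a joint): stiff cork sealing strip, 5 mm wide, let into the inner edge of the box's rim all round, opening inside it 128 x 144 mm: 0 = standing 6 mm proud of the rim (start), 0.006 = pressed down flush. It yields to about 9 N, more than the lid's weight, and stays where it is pushed.
- sweeper: wooden sweeper standing on the bench: blade 120 (x) x 12 (y) x 40 mm tall; at each end a wing 7 thick, 30 tall, reaching 39 mm from the blade's middle towards -y, the pushing side; above the blade an upright dark grip 52 (x) x 20 (y) mm, from 40 to 95 mm above the foot. Origin at the foot under the blade's centre, z up.
- rack: dark wooden leaning rack, fixed: foot 120 x 170 x 12 mm, back board 72 mm high leaning back 0.2 rad towards its +x, 10 mm lip in front. Origin on the bench, z up.
- lid: wooden box lid: plate 140 (x) x 156 (y) x 10 mm; under it a plug 122 x 138 x 8 mm (3 mm play in the box); on top a brass bar knob 50 (x) x 18 (y) x 28 mm. Origin: centre of the plate's underside, z towards the knob (plug z -8 to 0, plate 0 to 10, knob 10 to 38). Starts leaning in the rack, plug against its back board, knob towards the robot, +x edge up at 150 mm; the upper 65 mm stand free.
- glue: white glue bottle, 52 mm across, 130 mm tall, standing on the bench; origin under its centre. Not part of the job.
- scrap0: hardwood offcut, oblong block 36 x 22 x 16 mm, lying on the board; origin at the centre of the face it lies on at the start.
- scrap1: hardwood offcut, square block 26 x 26 x 18 mm, lying on the board; origin at the centre of the face it lies on at the start.
- scrap2: hardwood offcut, L-shaped piece about 30 x 27 x 15 mm, lying on the board; origin at the centre of the face it lies on at the start.
- scrap3: hardwood offcut, round dowel stub 26 across x 20 mm, lying on the board; origin at the centre of the face it lies on at the start.
- scrap4: hardwood offcut, stepped piece 34 x 18 x 22 (14 at its lower end) mm, lying on the board; origin at the centre of the face it lies on at the start.
Not all that is in view belongs to the job. What is shaped like the scrap2 but blue or pink is not meant.

How it is judged (in metres and radians):
On the way, in this order (a step that is already met when the one before it is completed fails the run):
1. all five offcuts lie in the scrap box (x of scrap0 in the frame of box between -0.068 and 0.068 m and y of scrap0 in the frame of box between -0.076 and 0.076 m and z of each of scrap0, scrap1, scrap2, scrap3, scrap4 in the frame of box below 0.054 m and x of scrap1 in the frame of box between -0.068 and 0.068 m and y of scrap1 in the frame of box between -0.076 and 0.076 m and x of scrap2 in the frame of box between -0.068 and 0.068 m and y of scrap2 in the frame of box between -0.076 and 0.076 m and x of scrap3 in the frame of box between -0.068 and 0.068 m and y of scrap3 in the frame of box between -0.076 and 0.076 m and x of scrap4 in the frame of box between -0.068 and 0.068 m and y of scrap4 in the frame of box between -0.076 and 0.076 m), for 0.2 s.
2. the sweeper stands upright on the bench, let go (height (world z) of sweeper below 0.008 m and angle between sweeper's own z axis and vertical below 0.1 rad and linear speed of sweeper below 0.02 m/s and contact force between the fingers and sweeper below 0.1 N), for 0.2 s.
3. the lid lies flat, knob up, on the board, let go (z of lid in the frame of board between 0.072 and 0.086 m and angle between lid's own z axis and vertical below 0.06 rad and contact force between the fingers and lid below 0.1 N and linear speed of lid below 0.02 m/s and x of lid in the frame of board between -0.1 and 0.1 m and y of lid in the frame of board between -0.115 and 0.115 m), for 0.2 s.
At the end, for the whole second after the job is handed in: All five offcuts are in the scrap box; the lid is home and at rest on it: centre within 7 mm, square within 0.08 rad, level within 0.03 rad, underside within 3 mm of the rim, seal pressed at least 4 mm; the sweeper stands at rest upright within 0.1 rad, its foot within 8 mm of the bench (all of step 1 and z of lid in the frame of box between 0.056 and 0.063 m and horizontal distance between lid and box below 0.007 m and angle between the x axis of lid and the x axis of box, either way round below 0.08 rad and angle between lid's own z axis and vertical below 0.03 rad and value of joint seal above 0.004 m and linear speed of each of lid, sweeper below 0.02 m/s and height (world z) of sweeper below 0.008 m and angle between sweeper's own z axis and vertical below 0.1 rad); the robot touches nothing.
It fails at once if the fingers push an offcut (contact force between the fingers and scrap0 above 0.5 N or contact force between the fingers and scrap1 above 0.5 N or contact force between the fingers and scrap2 above 0.5 N or contact force between the fingers and scrap3 above 0.5 N or contact force between the fingers and scrap4 above 0.5 N).
It fails at once if the glue bottle is knocked over (angle between glue's own z axis and vertical above 0.5 rad).
It also fails if it takes over 72 s, if anything falls off the work surface, if the arm or the gripper's body presses on something with over 40 N, if the wrist force passes 120 N, or if a joint passes its speed limit or range.

## Working session

There is one attempt and no reset: what is moved stays moved. The work goes in short steps, Python scripts to look and compute and a tool call to move; the robot and the scene stay as the last step left them, time stands still between calls to the robot, and variables do not carry over. Pictures are saved under pics/ and viewed, at most 10 in all, crops included, and the job is handed in when it is done.

Besides the shell and the picture viewer there is one more tool, called after "Request:" by a JSON object that holds its "fn" and its "kwargs". move_arm: Moves the arm, as the interface text tells. Its arguments: {"type":"object","properties":{"motion":{"type":"array","items":{"type":"object","properties":{"tx":{"type":"number"},"ty":{"type":"number"},"tz":{"type":"number"},"wx":{"type":"number"},"wy":{"type":"number"},"wz":{"type":"number"},"claw":{"type":"number"}}}},"squeeze":{"type":"number"}},"required":["motion"]}

```bash
mkdir -p pics
python3 - <<'E'
from workcell import bot
import cv2,numpy as np,json
s=bot.get_state();print(s)
for n in("side","top"):
    c=bot.capture(n);cv2.imwrite(f"pics/{n}0.png",c["img"][:,:,::-1]);np.savez(f"{n}0.npz",**c);print(n,c["K"].tolist(),c["extrinsics"].round(3).tolist())
E
```

```text
{'time': 0.0, 'q': array([ 1.16758554e+00,  3.53670029e-01,  1.63413515e+00, -1.78702426e-05,
        1.15520982e+00, -2.39985343e-03]), 'qvel': array([-0.00037038,  0.00184846,  0.0005125 , -0.00171024, -0.00098329,
        0.00049628]), 'effort': array([-3.14991485e-03, -5.93833923e+01, -3.34203172e+01,  6.95802318e-02,
        2.35274329e-02, -1.22997349e-04]), 'eef_pos': array([243.70810049, 575.11433942, 301.94951397]), 'ee_rot': array([-3.14017027e+00,  1.29253686e-05,  2.74078896e+00]), 'ft_force': array([-0.06817697, -0.22364994,  0.357454  ]), 'torque': array([ 0.01426361, -0.00288936,  0.02826503]), 'grasp_force': 0.0, 'opening': 92.01998644106632}
side [[401.82250275335286, 0.0, 253.24523226691824], [0.0, 401.82250275335286, 192.42587065709193], [0.0, 0.0, 1.0]] [[-0.905, -0.425, -0.014, 542.548], [-0.313, 0.687, -0.656, 217.051], [0.289, -0.589, -0.754, 921.159], [0.0, 0.0, 0.0, 1.0]]
top [[415.23285807567726, 0.0, 254.55953091805378], [0.0, 415.23285807567726, 194.04313836014248], [0.0, 0.0, 1.0]] [[-0.009, -1.0, 0.007, 9.04], [-0.99, 0.008, -0.139, 575.484], [0.139, -0.008, -0.99, 1309.76], [0.0, 0.0, 0.0, 1.0]]
```

View pics/top0.png

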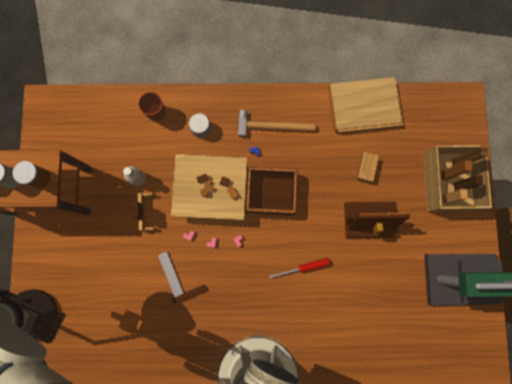

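View pics/side0.png

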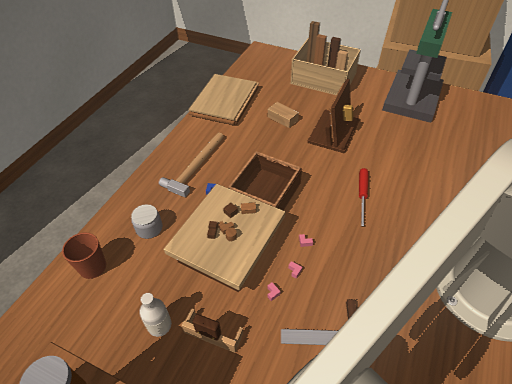

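The top view shows the board at cols 173-247, rows 154-220, with the box to its right at 247-297. The sweeper is at (142,212), the glue at (132,175), and the lid in the rack at (375,220) with its knob at (379,229). The pale plates at (367,105) and (368,167) and the blue and pink L-pieces are distractors.

```bash
cat > h.py <<'E'
import cv2,numpy as np
def ray(c,uv,z):
    K,E=c["K"],c["extrinsics"];R,t=E[:3,:3],E[:3,3]
    C=-R.T@t;d=R.T@np.linalg.inv(K)@np.array([uv[0],uv[1],1.]);return (C+d*(z-C[2])/d[2])
def two(c1,u1,c2,u2):
    P=[c["K"]@c["extrinsics"][:3] for c in(c1,c2)]
    X=cv2.triangulatePoints(P[0],P[1],np.array(u1,float).reshape(2,1),np.array(u2,float).reshape(2,1));return (X[:3]/X[3]).ravel()
def proj(c,X):
    p=c["K"]@(c["extrinsics"][:3,:3]@np.array(X,float)+c["extrinsics"][:3,3]);return p[:2]/p[2]
E
python3 - <<'E'
import cv2,numpy as np
from h import *
t=np.load("top0.npz");s=np.load("side0.npz")
def crop(c,x0,y0,x1,y1,k):return cv2.resize(c["img"][y0:y1,x0:x1,::-1],None,fx=k,fy=k,interpolation=cv2.INTER_CUBIC)
a=crop(t,115,145,311,245,4);b=crop(s,140,280,260,360,3);d=crop(s,300,75,380,155,3)
im=np.zeros((400+240,784,3),np.uint8);im[:400]=a;im[400:640,:360]=b;im[400:640,380:620]=d
cv2.imwrite("pics/crop0.png",im[:600])
hsv=cv2.cvtColor(t["img"],cv2.COLOR_RGB2HSV)
for p in[(185,165),(190,200),(205,185),(225,180),(150,280),(270,190),(140,205),(142,220),(132,175),(379,230),(360,215),(100,120)]:print(p,hsv[p[1],p[0]])
E
```

```text
(185, 165) [ 18 137 193]
(190, 200) [ 18 143 189]
(205, 185) [ 14 173 153]
(225, 180) [ 12 173  90]
(150, 280) [ 13 190 165]
(270, 190) [ 12 181  79]
(140, 205) [ 10 174  41]
(142, 220) [ 14 158  84]
(132, 175) [14 77 86]
(379, 230) [ 18 199 136]
(360, 215) [ 11 194  96]
(100, 120) [ 12 185 161]
```

View pics/crop0.png

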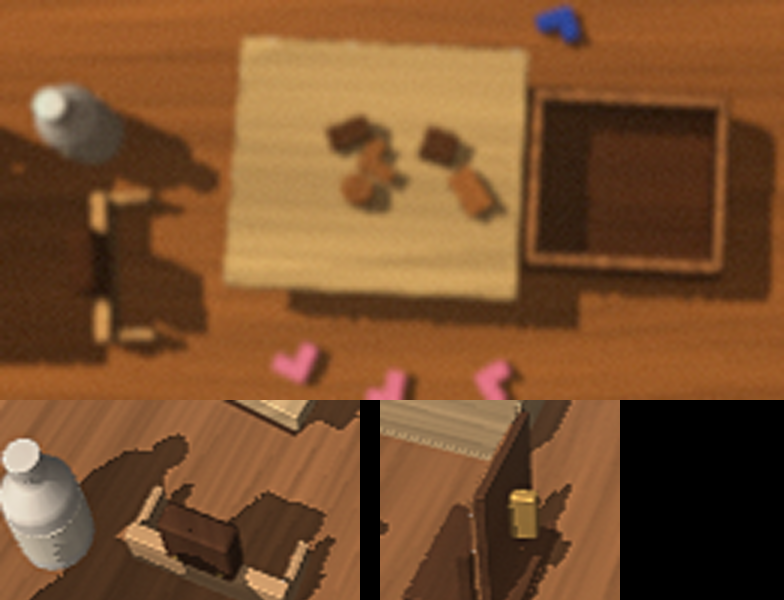

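The crop confirms the sweeper: blade at crop (100,193)-(105,343), wings pointing right (-y, towards the box). The five brown offcuts sit between crop (328,118) and (495,218). The brass knob bar sits on the leaning dark plate, facing the robot.

Run:
```python
from h import *
t=np.load("top0.npz");s=np.load("side0.npz")
f=lambda x,y:(115+x/4,145+y/4)
np.set_printoptions(suppress=True,precision=1)
hsv=cv2.cvtColor(t["img"],cv2.COLOR_RGB2HSV)
m=cv2.inRange(hsv,(15,90,150),(24,165,255));m[:,:165]=0;m[:,252:]=0;m[:150]=0;m[225:]=0
cs,_=cv2.findContours(m,cv2.RETR_EXTERNAL,cv2.CHAIN_APPROX_NONE);c=max(cs,key=cv2.contourArea)
ap=cv2.approxPolyDP(cv2.convexHull(c),4,True)[:,0];print(ap.tolist())
W=np.array([ray(t,p+0.0,72)[:2] for p in c[:,0]],np.float32);r=cv2.minAreaRect(W);print("board",r)
C=[ray(t,f(*p),72) for p in[(242,37),(528,49),(517,299),(224,285)]];print("hand board",np.array(C)[:,:2],np.mean(C,0))
B=[ray(t,f(*p),60) for p in[(528,88),(729,97),(721,271),(527,265)]];print("box",np.array(B)[:,:2],np.mean(B,0))
print("scraps",[ray(t,f(*p),90)[:2] for p in[(352,133),(440,146),(375,160),(360,187),(471,192)]])
print("scrap ext",[ray(t,f(*p),85)[:2] for p in[(345,118),(485,218),(327,135),(342,190)]])
print("blade z40",[ray(t,f(*p),40)[:2] for p in[(90,193),(108,193),(95,343),(111,343)]])
print("wings z30",[ray(t,f(*p),30)[:2] for p in[(150,190),(155,330)]])
print("grip top",[ray(t,f(*p),95)[:2] for p in[(92,230),(110,230),(92,298),(110,298)]])
print("glue top",two(t,f(50,105),s,(140+22/3,280+55/3)))
print("knob",ray(t,(379,230),80),two(t,(379,230),s,(300+(525-380)/3,75+(515-400)/3)))
# brass mask
for c in(t,s):
    h=cv2.cvtColor(c["img"],cv2.COLOR_RGB2HSV);m=cv2.inRange(h,(17,170,110),(28,255,255))
    n,l,st,ce=cv2.connectedComponentsWithStats(m);print([(st[i].tolist(),ce[i]) for i in range(1,n) if st[i][4]>15])
```

```text
[[175, 155], [245, 157], [243, 218], [172, 216]]
board ((597.9286499023438, 149.05303955078125), (232.7474822998047, 201.5198211669922), 86.85839080810547)
hand board [[702.2 257.3]
 [690.7  27.7]
 [489.7  37.6]
 [502.6 268. ]] [596.3 147.7  72. ]
box [[ 661.2   28. ]
 [ 652.6 -134.4]
 [ 511.6 -124.7]
 [ 517.6   29.7]] [585.8 -50.3  60. ]
scraps [array([620. , 166.3]), array([609.1,  97.1]), array([598.3, 148.1]), array([577. , 159.7]), array([572.4,  72.8])]
scrap ext [array([633. , 172.5]), array([552.4,  62.1]), array([619.4, 186.6]), array([575.5, 174.3])]
blade z40 [array([581.2, 384.2]), array([581.1, 369.6]), array([459.7, 376.5]), array([459.6, 363.7])]
wings z30 [array([584.7, 338.1]), array([470.3, 331.1])]
grip top [array([544.2, 366.6]), array([544.1, 352.6]), array([491.4, 365. ]), array([491.3, 351.1])]
glue top [638.1 393.7 125.6]
knob [ 453.5 -383.1   80. ] [ 456.3 -383.6   77.2]
[([375, 223, 8, 8, 57], array([378.7, 226.8]))]
[]
```

```bash
cat >> h.py <<'E'
from scipy.spatial.transform import Rotation as Ro
def plan(tgt,rpy,n,start=None):
    """rows n from current (or start=(pos,rpy)) to tgt; prints rows"""
    from workcell import bot
    if start is None:
        s=bot.get_state();start=(s["eef_pos"],s["ee_rot"])
    p=np.array(start[0]);R=Ro.from_euler("xyz",start[1]);T=Ro.from_euler("xyz",rpy)
    d=(np.array(tgt,float)-p)/n;r=(R.inv()*T).as_rotvec()
    print("step mm",np.linalg.norm(d).round(1),"deg",np.degrees(np.linalg.norm(r)/n).round(2))
    for i in range(n):
        Ri=R*Ro.from_rotvec(r*i/n);t=Ri.inv().apply(d)/200;w=r/n/2/np.pi
        print({k:round(float(v),4) for k,v in zip(("tx","ty","tz","wx","wy","wz"),[*t.round(3),*w]) if abs(v)>=4e-4})
E
python3 -c "
from h import *
plan([519,373,250],[np.pi,0,np.pi+.056],6)"
```

```text
step mm 57.6 deg 4.36
{'tx': -0.277, 'ty': -0.066, 'tz': 0.043, 'wz': -0.0121}
{'tx': -0.271, 'ty': -0.086, 'tz': 0.043, 'wz': -0.0121}
{'tx': -0.264, 'ty': -0.107, 'tz': 0.043, 'wz': -0.0121}
{'tx': -0.255, 'ty': -0.127, 'tz': 0.043, 'wz': -0.0121}
{'tx': -0.245, 'ty': -0.146, 'tz': 0.043, 'wz': -0.0121}
{'tx': -0.233, 'ty': -0.164, 'tz': 0.043, 'wz': -0.0121}
```

Request:
{"fn": "move_arm", "kwargs": {"motion": [{"tx": -0.277, "ty": -0.066, "tz": 0.043, "wz": -0.012}, {"tx": -0.271, "ty": -0.086, "tz": 0.043, "wz": -0.012}, {"tx": -0.264, "ty": -0.107, "tz": 0.043, "wz": -0.012}, {"tx": -0.255, "ty": -0.127, "tz": 0.043, "wz": -0.012}, {"tx": -0.245, "ty": -0.146, "tz": 0.043, "wz": -0.012}]}}

```text
invalid input at $.motion[0]: expected keys tx, ty, tz, wx, wy, wz, claw
```

Request:
{"fn": "move_arm", "kwargs": {"motion": [{"tx": -0.233, "ty": -0.164, "tz": 0.043, "wz": -0.012}, {}, {}]}}

```text
invalid input at $.motion[0]: expected keys tx, ty, tz, wx, wy, wz, claw
```

Run:
```python
from workcell import bot
from h import *
s=bot.get_state();print(s["time"],s["q"],s["eef_pos"],s["ee_rot"])
ims=[]
for n in("wrist","side"):
    c=bot.capture(n);np.savez(f"{n}1.npz",**c);ims.append(c["img"][:,:,::-1])
print(c["extrinsics"][0,3])
a=ims[0];b=cv2.resize(ims[1][270:370,130:260],None,fx=2.2,fy=2.2,interpolation=cv2.INTER_CUBIC)
im=np.zeros((384,800,3),np.uint8);im[:,:512]=a;im[:b.shape[0],512:512+b.shape[1]]=b
cv2.imwrite("pics/w1.png",im)
```

```text
0.1 [ 1.16760838e+00  3.53547273e-01  1.63407052e+00 -1.90561059e-05
  1.15521072e+00 -2.39898199e-03] [243.70806747 575.14986995 302.05384773] [-3.14035676e+00  1.44596794e-05  2.74081141e+00]
542.5483623966174
```

View pics/w1.png

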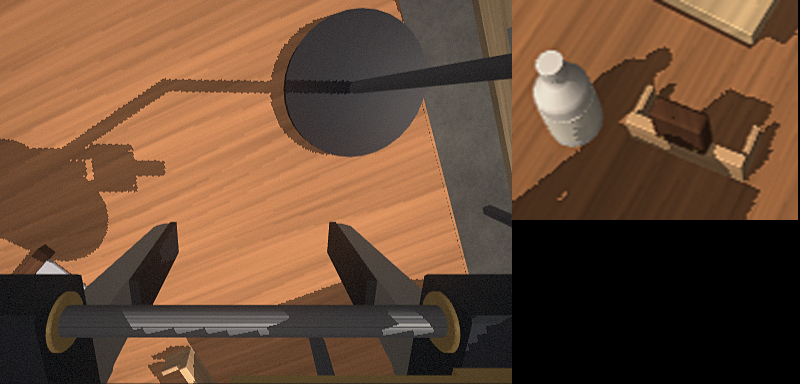

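The arm did not move, because every row needs all the keys. The wrist view shows bench, lamp foot and fingers only.

```bash
sed -i 's/ if abs(v)>=4e-4})/})/' h.py; echo ok
```

```text
ok
```

Request:
{"fn": "move_arm", "kwargs": {"motion": [{"tx": -0.277, "ty": -0.066, "tz": 0.043, "wx": 0, "wy": 0, "wz": -0.012, "claw": 91}, {"tx": -0.271, "ty": -0.086, "tz": 0.043, "wx": 0, "wy": 0, "wz": -0.012, "claw": 91}, {"tx": -0.264, "ty": -0.107, "tz": 0.043, "wx": 0, "wy": 0, "wz": -0.012, "claw": 91}, {"tx": -0.255, "ty": -0.127, "tz": 0.043, "wx": 0, "wy": 0, "wz": -0.012, "claw": 91}, {"tx": -0.245, "ty": -0.146, "tz": 0.043, "wx": 0, "wy": 0, "wz": -0.012, "claw": 91}]}}

```text
time: 0.82
eef_pos: [474.4, 405.2, 259.4]
ee_rot: [3.142, 0.0, 3.12]
ft_force: [1.1, 0.8, 0.2]
opening: 91.1
grasp_force: 0.0
```

Request:
{"fn": "move_arm", "kwargs": {"motion": [{"tx": -0.233, "ty": -0.164, "tz": 0.043, "wx": 0, "wy": 0, "wz": -0.012, "claw": 91}, {"tx": 0, "ty": 0, "tz": 0, "wx": 0, "wy": 0, "wz": 0, "claw": 91}, {"tx": 0, "ty": 0, "tz": 0, "wx": 0, "wy": 0, "wz": 0, "claw": 91}]}}

```text
time: 1.2
eef_pos: [518.6, 372.6, 250.8]
ee_rot: [-3.142, -0.001, -3.092]
ft_force: [-1.1, 0.2, 0.1]
opening: 90.8
grasp_force: 0.0
```

Run:
```python
from workcell import bot
from h import *
s=bot.get_state();print(s["time"],s["q"].round(3),s["eef_pos"],s["ee_rot"])
c=bot.capture("wrist");np.savez("wrist1.npz",**c);print(c["extrinsics"].round(3).tolist())
cv2.imwrite("pics/w2.png",c["img"][:,:,::-1])
```

```text
1.2 [ 0.62   0.424  1.65   0.     1.068 -1.001] [518.59878356 372.59752021 250.8364624 ] [-3.14154748e+00 -8.13535371e-04 -3.09152297e+00]
[[-0.05, 0.999, 0.001, -345.245], [0.96, 0.048, 0.276, -531.628], [0.276, 0.014, -0.961, 193.864], [0.0, 0.0, 0.0, 1.0]]
```

View pics/w2.png

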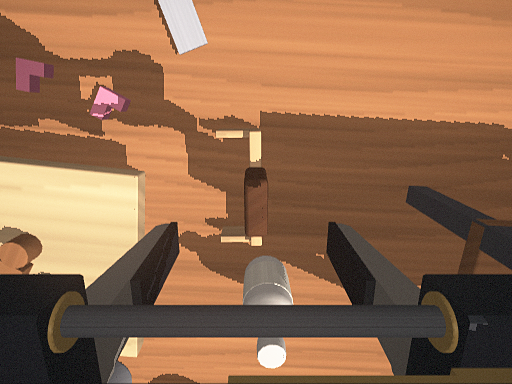

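The wrist view shows the grip at cols 245-268, rows 167-238. The blade ends are at (255,131) and (257,245), with the wings to the left (-y) and the glue bottle below.

Run:
```python
from h import *
np.set_printoptions(suppress=True,precision=1)
c=np.load("wrist1.npz");E=c["extrinsics"];print("cam",-E[:3,:3].T@E[:3,3])
for p in[(249,131),(261,131),(251,245),(262,245)]:print("blade",p,ray(c,p,40)[:2])
g=c["img"][150:250,235:280].astype(int)
h=cv2.cvtColor(c["img"],cv2.COLOR_RGB2HSV)
for r in(175,185,195,205,215,225,232):print(r,h[r,240:274].tolist()[::1] and [int(v[2]) for v in h[r,240:274]])
for p in[(245,185),(268,185),(245,237),(268,237),(256,167)]:print("grip",p,ray(c,p,95)[:2])
```

```text
cam [439.5 367.7 333.3]
blade (249, 131) [464.3 365.7]
blade (261, 131) [463.7 377.2]
blade (251, 245) [583.  373.5]
blade (262, 245) [582.5 385.1]
175 [135, 136, 137, 141, 121, 48, 58, 54, 62, 56, 61, 57, 56, 63, 64, 58, 62, 64, 53, 63, 59, 57, 59, 67, 65, 60, 101, 132, 123, 126, 122, 122, 118, 123]
185 [122, 124, 126, 134, 51, 75, 75, 80, 64, 65, 61, 65, 69, 65, 68, 69, 68, 65, 97, 95, 63, 132, 128, 125, 133, 131, 136, 100, 112, 131, 122, 131, 124, 123]
195 [113, 111, 114, 118, 62, 80, 90, 105, 116, 122, 123, 121, 125, 124, 126, 127, 122, 124, 125, 117, 121, 116, 124, 121, 122, 124, 133, 102, 103, 117, 112, 115, 114, 114]
205 [121, 124, 115, 121, 66, 70, 85, 98, 111, 115, 116, 119, 122, 123, 123, 127, 127, 126, 125, 128, 120, 127, 126, 122, 121, 120, 125, 90, 121, 117, 118, 119, 119, 117]
215 [120, 121, 122, 129, 83, 66, 84, 92, 107, 118, 112, 114, 113, 117, 121, 116, 116, 111, 118, 115, 120, 121, 126, 120, 123, 121, 121, 96, 116, 121, 119, 122, 120, 118]
225 [113, 112, 109, 115, 96, 61, 77, 95, 104, 119, 113, 115, 117, 119, 117, 120, 125, 122, 127, 128, 134, 129, 127, 130, 128, 129, 136, 108, 104, 112, 112, 106, 110, 110]
232 [114, 115, 111, 117, 120, 57, 84, 96, 110, 124, 123, 126, 119, 123, 124, 126, 130, 128, 134, 133, 133, 131, 131, 128, 129, 127, 134, 100, 106, 109, 105, 108, 107, 107]
grip (245, 185) [503.  364.9]
grip (268, 185) [502.  383.6]
grip (245, 237) [548.9 366.9]
grip (268, 237) [547.9 386.5]
grip (256, 167) [487.6 373. ]
```

Request:
{"fn": "move_arm", "kwargs": {"motion": [{"tx": -0.024, "ty": 0.013, "tz": 0.15, "wx": 0, "wy": 0, "wz": -0.002, "claw": 91}, {"tx": 0, "ty": 0, "tz": 0.2, "wx": 0, "wy": 0, "wz": 0, "claw": 91}, {"tx": 0, "ty": 0, "tz": 0.2, "wx": 0, "wy": 0, "wz": 0, "claw": 91}, {"tx": 0, "ty": 0, "tz": 0, "wx": 0, "wy": 0, "wz": 0, "claw": 15}, {"tx": 0, "ty": 0, "tz": 0, "wx": 0, "wy": 0, "wz": 0, "claw": 5}], "squeeze": 50}}

```text
time: 1.88
eef_pos: [523.5, 376.6, 142.6]
ee_rot: [3.141, 0.001, -3.076]
ft_force: [0.7, 0.3, 0.4]
opening: 73.2
grasp_force: 0.0
```

Request:
{"fn": "move_arm", "kwargs": {"motion": [{"tx": 0, "ty": 0, "tz": 0, "wx": 0, "wy": 0, "wz": 0, "claw": 5}, {"tx": 0, "ty": 0, "tz": 0, "wx": 0, "wy": 0, "wz": 0, "claw": 5}, {"tx": 0, "ty": 0, "tz": 0, "wx": 0, "wy": 0, "wz": 0, "claw": 5}]}}

```text
time: 2.25
eef_pos: [523.9, 375.6, 141.9]
ee_rot: [3.141, 0.001, -3.078]
ft_force: [0.4, -0.1, -0.2]
opening: 43.1
grasp_force: 0.0
```

Run:
```python
from workcell import bot
from h import *
s=bot.get_state();print(s)
p=s["eef_pos"];y=s["ee_rot"][2]
z=p[2]+76
plan([p[0],p[1],z],s["ee_rot"],2)
# via to start of sweep: box-line x at y=310
yaw=-.055;L=lambda Y:597.5+(148.5-Y)*np.sin(yaw)-1
print(L(300),L(15))
off=np.array([-.0,0])
r2=[np.pi,0,np.pi+yaw]
st=([p[0],p[1],z],s["ee_rot"])
plan([L(305),305,z],r2,3,st)
plan([L(205),205,z],r2,5,([L(305),305,z],r2))
```

```text
{'time': 2.25, 'q': array([ 6.19682892e-01,  5.61281806e-01,  1.70534272e+00,  5.73530643e-06,
        8.73805692e-01, -1.01512490e+00]), 'qvel': array([-0.00180136,  0.00687663,  0.00288509,  0.00062491,  0.00013624,
        0.00215286]), 'effort': array([ 8.34236923e-02, -6.67284322e+01, -2.67361593e+01,  2.47536268e-02,
        6.77927700e-02,  1.46341044e-03]), 'eef_pos': array([523.86143547, 375.5827428 , 141.88367233]), 'ee_rot': array([ 3.14097571e+00,  9.85223622e-04, -3.07758517e+00]), 'ft_force': array([ 0.39624049, -0.1119623 , -0.15962468]), 'torque': array([ 0.03381474,  0.01596474, -0.02805804]), 'grasp_force': 0.0, 'opening': 43.09136334773755}
step mm 38.0 deg 0.0
{'tx': -0.0, 'ty': 0.0, 'tz': -0.19, 'wx': 0.0, 'wy': 0.0, 'wz': 0.0}
{'tx': -0.0, 'ty': 0.0, 'tz': -0.19, 'wx': 0.0, 'wy': 0.0, 'wz': 0.0}
604.8282996666007 589.1612012838865
step mm 35.9 deg 2.27
{'tx': -0.128, 'ty': -0.126, 'tz': 0.0, 'wx': 0.0, 'wy': 0.0001, 'wz': 0.0063}
{'tx': -0.132, 'ty': -0.121, 'tz': 0.0, 'wx': 0.0, 'wy': 0.0001, 'wz': 0.0063}
{'tx': -0.137, 'ty': -0.116, 'tz': 0.0, 'wx': 0.0, 'wy': 0.0001, 'wz': 0.0063}
step mm 20.0 deg 0.0
{'tx': -0.0, 'ty': -0.1, 'tz': -0.0, 'wx': 0.0, 'wy': 0.0, 'wz': 0.0}
{'tx': -0.0, 'ty': -0.1, 'tz': -0.0, 'wx': 0.0, 'wy': 0.0, 'wz': 0.0}
{'tx': -0.0, 'ty': -0.1, 'tz': -0.0, 'wx': 0.0, 'wy': 0.0, 'wz': 0.0}
{'tx': -0.0, 'ty': -0.1, 'tz': -0.0, 'wx': 0.0, 'wy': 0.0, 'wz': 0.0}
{'tx': -0.0, 'ty': -0.1, 'tz': -0.0, 'wx': 0.0, 'wy': 0.0, 'wz': 0.0}
```

Request:
{"fn": "move_arm", "kwargs": {"motion": [{"tx": 0, "ty": 0, "tz": 0, "wx": 0, "wy": 0, "wz": 0, "claw": 5}, {"tx": 0, "ty": 0, "tz": 0, "wx": 0, "wy": 0, "wz": 0, "claw": 5}, {"tx": 0, "ty": 0, "tz": 0, "wx": 0, "wy": 0, "wz": 0, "claw": 5}, {"tx": 0, "ty": 0, "tz": 0, "wx": 0, "wy": 0, "wz": 0, "claw": 5}]}}

```text
time: 2.75
eef_pos: [523.6, 375.4, 141.0]
ee_rot: [-3.141, -0.0, -3.077]
ft_force: [0.7, 0.5, -0.0]
opening: 19.6
grasp_force: 50.0
```

Request:
{"fn": "move_arm", "kwargs": {"motion": [{"tx": 0, "ty": 0, "tz": -0.19, "wx": 0, "wy": 0, "wz": 0, "claw": 5}, {"tx": 0, "ty": 0, "tz": -0.19, "wx": 0, "wy": 0, "wz": 0, "claw": 5}, {"tx": -0.06, "ty": -0.2, "tz": 0, "wx": 0, "wy": 0, "wz": 0.006, "claw": 5}, {"tx": -0.16, "ty": -0.12, "tz": 0, "wx": 0, "wy": 0, "wz": 0.006, "claw": 5}, {"tx": -0.18, "ty": -0.043, "tz": 0, "wx": 0, "wy": 0, "wz": 0.007, "claw": 5}]}}

```text
time: 3.38
eef_pos: [607.0, 302.7, 216.9]
ee_rot: [-3.141, -0.001, 3.085]
ft_force: [-0.4, 0.3, -2.3]
opening: 19.9
grasp_force: 50.0
```

Request:
{"fn": "move_arm", "kwargs": {"motion": [{"tx": 0, "ty": 0, "tz": 0, "wx": 0, "wy": 0, "wz": 0, "claw": 5}, {"tx": 0, "ty": 0, "tz": 0, "wx": 0, "wy": 0, "wz": 0, "claw": 5}]}}

```text
time: 3.62
eef_pos: [605.9, 304.0, 216.3]
ee_rot: [-3.141, -0.002, 3.086]
ft_force: [-0.6, 0.7, -2.9]
opening: 19.9
grasp_force: 50.0
```

Run:
```python
from workcell import bot
from h import *
s=bot.get_state();print(s["eef_pos"],s["ee_rot"],s["opening"])
ims=[]
for n in("side","wrist"):
    c=bot.capture(n);ims.append(cv2.resize(c["img"][:,:,::-1],None,fx=.78,fy=.78))
cv2.imwrite("pics/s3.png",np.hstack(ims))
```

```text
[605.85491538 303.97638067 216.33687439] [-3.14094259e+00 -1.71092223e-03  3.08644194e+00] 19.8784647808477
```

View pics/s3.png

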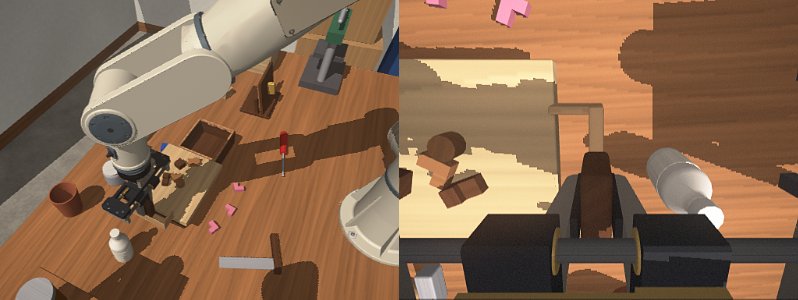

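The sweeper is gripped upright, blade parallel to the board edge, with its wings pointing at the offcuts. It clears the glue.

Request:
{"fn": "move_arm", "kwargs": {"motion": [{"tx": 0, "ty": -0.12, "tz": 0.008, "wx": 0, "wy": 0, "wz": 0, "claw": 5}, {"tx": 0, "ty": -0.13, "tz": 0, "wx": 0, "wy": 0, "wz": 0, "claw": 5}, {"tx": 0, "ty": -0.13, "tz": 0, "wx": 0, "wy": 0, "wz": 0, "claw": 5}, {"tx": 0, "ty": -0.1, "tz": 0, "wx": 0, "wy": 0, "wz": 0, "claw": 5}, {"tx": 0, "ty": -0.08, "tz": 0, "wx": 0, "wy": 0, "wz": 0, "claw": 5}]}}

```text
time: 4.35
eef_pos: [600.4, 190.6, 215.7]
ee_rot: [3.141, 0.0, 3.085]
ft_force: [0.3, 0.2, -1.4]
opening: 19.4
grasp_force: 50.0
```

Request:
{"fn": "move_arm", "kwargs": {"motion": [{"tx": 0, "ty": -0.08, "tz": 0, "wx": 0, "wy": 0, "wz": 0, "claw": 5}, {"tx": 0, "ty": -0.08, "tz": 0, "wx": 0, "wy": 0, "wz": 0, "claw": 5}, {"tx": 0, "ty": -0.08, "tz": 0, "wx": 0, "wy": 0, "wz": 0, "claw": 5}, {"tx": 0, "ty": -0.08, "tz": 0, "wx": 0, "wy": 0, "wz": 0, "claw": 5}, {"tx": 0, "ty": -0.08, "tz": 0, "wx": 0, "wy": 0, "wz": 0, "claw": 5}]}}

```text
time: 4.97
eef_pos: [596.0, 111.5, 215.5]
ee_rot: [3.142, 0.0, 3.087]
ft_force: [-0.1, 1.3, -2.4]
opening: 19.5
grasp_force: 50.0
```

Request:
{"fn": "move_arm", "kwargs": {"motion": [{"tx": 0, "ty": -0.08, "tz": 0, "wx": 0, "wy": 0, "wz": 0, "claw": 5}, {"tx": 0, "ty": -0.08, "tz": 0, "wx": 0, "wy": 0, "wz": 0, "claw": 5}, {"tx": 0, "ty": -0.08, "tz": 0, "wx": 0, "wy": 0, "wz": 0, "claw": 5}, {"tx": 0, "ty": -0.08, "tz": 0, "wx": 0, "wy": 0, "wz": 0, "claw": 5}, {"tx": 0, "ty": -0.08, "tz": 0, "wx": 0, "wy": 0, "wz": 0, "claw": 5}]}}

```text
time: 5.6
eef_pos: [591.5, 31.4, 215.4]
ee_rot: [-3.141, -0.0, 3.086]
ft_force: [0.0, -0.3, -2.1]
opening: 19.7
grasp_force: 50.0
```

Request:
{"fn": "move_arm", "kwargs": {"motion": [{"tx": 0, "ty": -0.08, "tz": 0, "wx": 0, "wy": 0, "wz": 0, "claw": 5}, {"tx": 0, "ty": 0, "tz": 0, "wx": 0, "wy": 0, "wz": 0, "claw": 5}]}}

```text
time: 5.85
eef_pos: [590.7, 15.4, 215.5]
ee_rot: [-3.141, -0.0, 3.085]
ft_force: [0.1, 0.5, -1.8]
opening: 20.2
grasp_force: 50.0
```

Run:
```python
from workcell import bot
from h import *
s=bot.get_state();print(s["eef_pos"],s["ee_rot"],s["opening"],s["ft_force"])
ims=[]
for n in("wrist","side","top"):
    c=bot.capture(n);ims.append(c["img"][:,:,::-1])
a=cv2.resize(ims[0],None,fx=.78,fy=.78)
b=np.hstack([cv2.resize(ims[1][135:300,130:330],(400,300)),cv2.resize(ims[2][130:250,160:320],(400,300))])
cv2.imwrite("pics/s4.png",np.vstack([b,np.hstack([a,np.zeros((300,1,3),np.uint8)])[:, :400].copy() if 0 else cv2.copyMakeBorder(a,0,0,0,800-a.shape[1],cv2.BORDER_CONSTANT)]) )
```

```text
[590.65620786  15.37414886 215.45312143] [-3.14147795e+00 -1.43908931e-04  3.08495369e+00] 20.166411758705795 [ 0.13155651  0.46764213 -1.82513945]
```

View pics/s4.png

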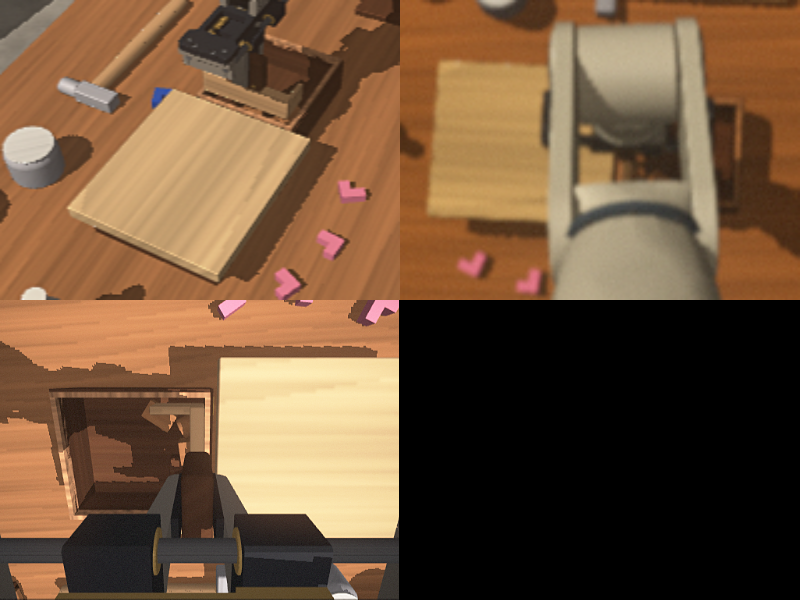

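The board is empty, and offcuts are visible inside the box under the wing. Next I return the sweeper by the same way.

Request:
{"fn": "move_arm", "kwargs": {"motion": [{"tx": 0, "ty": 0, "tz": -0.08, "wx": 0, "wy": 0, "wz": 0, "claw": 5}, {"tx": 0, "ty": 0.2, "tz": 0, "wx": 0, "wy": 0, "wz": 0, "claw": 5}, {"tx": 0, "ty": 0.28, "tz": 0, "wx": 0, "wy": 0, "wz": 0, "claw": 5}, {"tx": 0, "ty": 0.28, "tz": 0, "wx": 0, "wy": 0, "wz": 0, "claw": 5}, {"tx": 0, "ty": 0.28, "tz": 0, "wx": 0, "wy": 0, "wz": 0, "claw": 5}]}}

```text
time: 6.62
eef_pos: [602.4, 226.7, 232.9]
ee_rot: [3.141, 0.001, 3.087]
ft_force: [1.2, -1.2, -2.5]
opening: 19.6
grasp_force: 50.0
```

Request:
{"fn": "move_arm", "kwargs": {"motion": [{"tx": 0, "ty": 0.28, "tz": 0, "wx": 0, "wy": 0, "wz": 0, "claw": 5}, {"tx": 0.1, "ty": 0.13, "tz": 0, "wx": 0, "wy": 0, "wz": 0, "claw": 5}, {"tx": 0.2, "ty": 0.12, "tz": 0, "wx": 0, "wy": 0, "wz": 0, "claw": 5}, {"tx": 0.13, "ty": 0.22, "tz": 0, "wx": 0, "wy": 0, "wz": 0, "claw": 5}, {"tx": 0, "ty": 0, "tz": 0, "wx": 0, "wy": 0, "wz": 0, "claw": 5}]}}

```text
time: 7.25
eef_pos: [522.9, 382.2, 232.8]
ee_rot: [3.14, 0.001, 3.09]
ft_force: [0.7, 0.0, -1.7]
opening: 19.7
grasp_force: 50.0
```

Run:
```python
from workcell import bot
from h import *
s=bot.get_state();print(s["eef_pos"],s["ee_rot"],s["opening"])
c=bot.capture("top");np.savez("top2.npz",**c);c=bot.capture("wrist");np.savez("wrist2.npz",**c)
plan([523,375,142],s["ee_rot"],3)
```

```text
[522.93353205 382.15000088 232.7953055 ] [3.13996847e+00 6.83112347e-04 3.09047062e+00] 19.72083524969818
step mm 30.2 deg 0.05
{'tx': 0.002, 'ty': -0.008, 'tz': 0.151, 'wx': -0.0001, 'wy': 0.0, 'wz': -0.0001}
{'tx': 0.002, 'ty': -0.008, 'tz': 0.151, 'wx': -0.0001, 'wy': 0.0, 'wz': -0.0001}
{'tx': 0.002, 'ty': -0.008, 'tz': 0.151, 'wx': -0.0001, 'wy': 0.0, 'wz': -0.0001}
```

Request:
{"fn": "move_arm", "kwargs": {"motion": [{"tx": 0, "ty": -0.02, "tz": 0.19, "wx": 0, "wy": 0, "wz": 0, "claw": 5}, {"tx": 0, "ty": 0, "tz": 0.19, "wx": 0, "wy": 0, "wz": 0, "claw": 5}, {"tx": 0, "ty": 0, "tz": 0.074, "wx": 0, "wy": 0, "wz": 0, "claw": 5}, {"tx": 0, "ty": 0, "tz": 0, "wx": 0, "wy": 0, "wz": 0, "claw": 5}]}}

```text
time: 7.85
eef_pos: [525.3, 374.1, 141.2]
ee_rot: [-3.141, 0.0, 3.085]
ft_force: [-0.3, -0.9, -2.8]
opening: 19.8
grasp_force: 50.0
```

Request:
{"fn": "move_arm", "kwargs": {"motion": [{"tx": 0, "ty": 0, "tz": 0, "wx": 0, "wy": 0, "wz": 0, "claw": 60}, {"tx": 0, "ty": 0, "tz": 0, "wx": 0, "wy": 0, "wz": 0, "claw": 60}, {"tx": 0, "ty": 0, "tz": 0, "wx": 0, "wy": 0, "wz": 0, "claw": 60}, {"tx": 0, "ty": 0, "tz": 0, "wx": 0, "wy": 0, "wz": 0, "claw": 60}]}}

```text
time: 8.35
eef_pos: [524.5, 374.8, 140.9]
ee_rot: [3.141, 0.0, 3.086]
ft_force: [0.5, 0.7, -0.4]
opening: 57.4
grasp_force: 0.0
```

Run:
```python
from workcell import bot
from h import *
s=bot.get_state();print(s["eef_pos"],s["ee_rot"],s["opening"],s["ft_force"],s["q"])
t=np.load("top2.npz");s0=np.load("side0.npz");t0=np.load("top0.npz")
# enlarge box (top2) and rack (top0, side0)
g=lambda c,x0,y0,x1,y1,k:cv2.resize(c["img"][y0:y1,x0:x1,::-1],None,fx=k,fy=k,interpolation=cv2.INTER_CUBIC)
a=g(t,235,155,310,225,5);b=g(t0,335,190,420,250,5);d=g(s0,300,75,370,155,5)
im=np.zeros((600,800,3),np.uint8);im[:300,:a.shape[1]]=a[:300];im[300:600,:425]=b;im[:400,430:780]=d
cv2.imwrite("pics/c5.png",im)
```

```text
[524.49890877 374.84440148 140.90523812] [3.14142189e+00 2.60098973e-04 3.08641647e+00] 57.43471820041196 [ 0.50158178  0.69634445 -0.37362649] [ 6.18190197e-01  5.62974202e-01  1.70501381e+00 -3.74577706e-05
  8.73294821e-01 -8.97405915e-01]
```

View pics/c5.png

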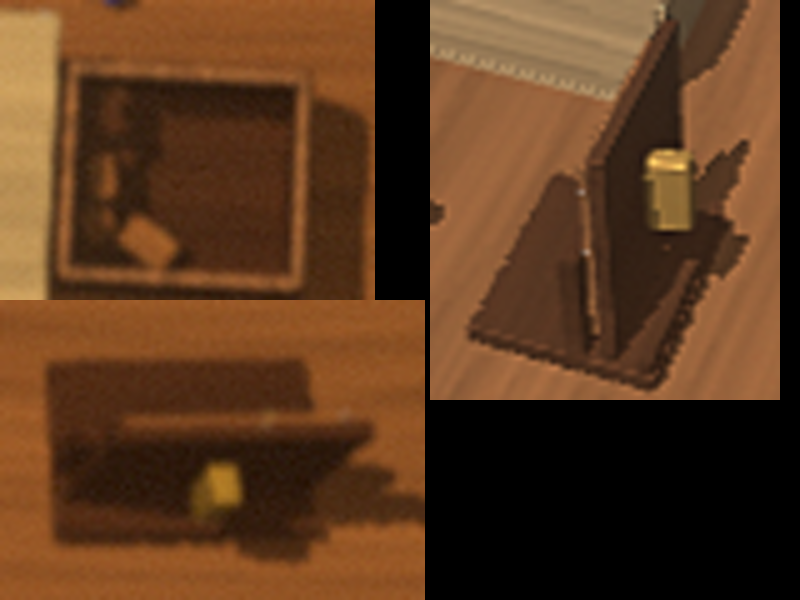

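The offcuts lie low in the box. In the rack crops, the lid's upper edge runs from top (120,420) to (372,430) in the crop, and from (592,160) to (672,20) in the side crop. The knob top end is at about (225,465) in the top crop and (668,155) in the side crop.

Run:
```python
from h import *
np.set_printoptions(suppress=True,precision=1)
t=np.load("top0.npz");s=np.load("side0.npz")
T=lambda x,y:(335+x/5-.4,190+(y-300)/5-.4);S=lambda x,y:(300+(x-430)/5-.4,75+y/5-.4)
A=two(t,T(120,428),s,S(590,165));B=two(t,T(372,435),s,S(674,22));print("lid top edge",A,B,np.linalg.norm(A-B),"yaw",np.degrees(np.arctan2(-(B-A)[0]*-1,-(B-A)[1])))
for k,p in dict(a=(118,416),b=(125,440),c=(372,425),d=(368,436)).items():print(k,ray(t,T(*p),150))
for p in[(47,362),(303,360),(54,545)]:print("foot",ray(t,T(*p),12))
for p in[(470,333),(655,385)]:print("foot side",ray(s,S(*p),12))
print("knob upper end",two(t,T(225,467),s,S(668,155)))
for p in[(212,463),(240,463),(240,505),(206,497)]:print(p,ray(t,T(*p),105))
print("knob front lower edge side",[ray(s,S(*p),60) for p in[(650,228),(690,230)]])
```

```text
lid top edge [ 495.4 -305.4  141.1] [ 490.2 -454.1  146.4] 148.87687590228876 yaw -1.9754907376980184
a [ 501.4 -302.3  150. ]
b [ 487.1 -305.8  150. ]
c [ 494.8 -453.2  150. ]
d [ 488.3 -450.5  150. ]
foot [ 550.5 -292.4   12. ]
foot [ 550.5 -462.6   12. ]
foot [ 429.8 -292.3   12. ]
foot side [ 548.2 -284.9   12. ]
foot side [ 431.2 -286.7   12. ]
knob upper end [ 470.  -378.1  107.2]
(212, 463) [ 476.1 -370.5  105. ]
(240, 463) [ 476.  -387.7  105. ]
(240, 505) [ 450.3 -386.4  105. ]
(206, 497) [ 455.3 -365.7  105. ]
knob front lower edge side [array([ 466.5, -367.6,   60. ]), array([ 443.8, -375.7,   60. ])]
```

Request:
{"fn": "move_arm", "kwargs": {"motion": [{"tx": 0, "ty": 0, "tz": -0.25, "wx": 0, "wy": 0, "wz": 0, "claw": 60}, {"tx": 0, "ty": 0, "tz": -0.29, "wx": 0, "wy": 0, "wz": 0, "claw": 60}, {"tx": 0, "ty": -0.29, "tz": 0, "wx": 0, "wy": 0, "wz": 0, "claw": 60}, {"tx": 0, "ty": -0.29, "tz": 0, "wx": 0, "wy": 0, "wz": 0, "claw": 60}, {"tx": 0, "ty": -0.29, "tz": 0, "wx": 0, "wy": 0, "wz": 0, "claw": 60}]}}

```text
time: 8.98
eef_pos: [514.5, 199.6, 249.0]
ee_rot: [3.141, 0.001, 3.087]
ft_force: [1.4, -0.8, -0.6]
opening: 60.2
grasp_force: 0.0
```

Run:
```python
from workcell import bot
from h import *
s=bot.get_state();print(s["eef_pos"])
m=([440,-60,290],[np.pi,0,1.53])
plan(*m,9)
plan([359,-379,230],[np.pi,-.585,-.02],10,m)
```

```text
[514.47877216 199.61487107 249.00440711]
step mm 30.4 deg 9.91
{'tx': 0.033, 'ty': -0.146, 'tz': -0.023, 'wx': 0.0, 'wy': 0.0, 'wz': 0.0275}
{'tx': 0.008, 'ty': -0.15, 'tz': -0.023, 'wx': 0.0, 'wy': 0.0, 'wz': 0.0275}
{'tx': -0.018, 'ty': -0.149, 'tz': -0.023, 'wx': 0.0, 'wy': 0.0, 'wz': 0.0275}
{'tx': -0.043, 'ty': -0.144, 'tz': -0.023, 'wx': 0.0, 'wy': 0.0, 'wz': 0.0275}
{'tx': -0.068, 'ty': -0.134, 'tz': -0.023, 'wx': 0.0, 'wy': 0.0, 'wz': 0.0275}
{'tx': -0.09, 'ty': -0.12, 'tz': -0.023, 'wx': 0.0, 'wy': 0.0, 'wz': 0.0275}
{'tx': -0.109, 'ty': -0.103, 'tz': -0.023, 'wx': 0.0, 'wy': 0.0, 'wz': 0.0275}
{'tx': -0.125, 'ty': -0.083, 'tz': -0.023, 'wx': 0.0, 'wy': 0.0, 'wz': 0.0275}
{'tx': -0.138, 'ty': -0.06, 'tz': -0.023, 'wx': 0.0, 'wy': 0.0, 'wz': 0.0275}
step mm 33.5 deg 9.37
{'tx': -0.161, 'ty': -0.034, 'tz': 0.03, 'wx': -0.0072, 'wy': 0.0073, 'wz': 0.0239}
{'tx': -0.166, 'ty': -0.011, 'tz': 0.021, 'wx': -0.0072, 'wy': 0.0073, 'wz': 0.0239}
{'tx': -0.166, 'ty': 0.014, 'tz': 0.014, 'wx': -0.0072, 'wy': 0.0073, 'wz': 0.0239}
{'tx': -0.163, 'ty': 0.038, 'tz': 0.007, 'wx': -0.0072, 'wy': 0.0073, 'wz': 0.0239}
{'tx': -0.155, 'ty': 0.062, 'tz': 0.002, 'wx': -0.0072, 'wy': 0.0073, 'wz': 0.0239}
{'tx': -0.145, 'ty': 0.084, 'tz': -0.001, 'wx': -0.0072, 'wy': 0.0073, 'wz': 0.0239}
{'tx': -0.13, 'ty': 0.105, 'tz': -0.003, 'wx': -0.0072, 'wy': 0.0073, 'wz': 0.0239}
{'tx': -0.113, 'ty': 0.123, 'tz': -0.004, 'wx': -0.0072, 'wy': 0.0073, 'wz': 0.0239}
{'tx': -0.093, 'ty': 0.139, 'tz': -0.003, 'wx': -0.0072, 'wy': 0.0073, 'wz': 0.0239}
{'tx': -0.071, 'ty': 0.151, 'tz': 0.0, 'wx': -0.0072, 'wy': 0.0073, 'wz': 0.0239}
```

Request:
{"fn": "move_arm", "kwargs": {"motion": [{"tx": 0.033, "ty": -0.146, "tz": -0.023, "wx": 0, "wy": 0, "wz": 0.0275, "claw": 50}, {"tx": 0.008, "ty": -0.15, "tz": -0.023, "wx": 0, "wy": 0, "wz": 0.0275, "claw": 50}, {"tx": -0.018, "ty": -0.149, "tz": -0.023, "wx": 0, "wy": 0, "wz": 0.0275, "claw": 50}, {"tx": -0.043, "ty": -0.144, "tz": -0.023, "wx": 0, "wy": 0, "wz": 0.0275, "claw": 50}, {"tx": -0.068, "ty": -0.134, "tz": -0.023, "wx": 0, "wy": 0, "wz": 0.0275, "claw": 50}]}}

```text
time: 9.6
eef_pos: [473.0, 55.9, 272.0]
ee_rot: [3.141, 0.0, 2.217]
ft_force: [1.4, 0.2, -0.4]
opening: 49.9
grasp_force: 0.0
```

Request:
{"fn": "move_arm", "kwargs": {"motion": [{"tx": -0.09, "ty": -0.12, "tz": -0.023, "wx": 0, "wy": 0, "wz": 0.0275, "claw": 50}, {"tx": -0.109, "ty": -0.103, "tz": -0.023, "wx": 0, "wy": 0, "wz": 0.0275, "claw": 50}, {"tx": -0.125, "ty": -0.083, "tz": -0.023, "wx": 0, "wy": 0, "wz": 0.0275, "claw": 50}, {"tx": -0.138, "ty": -0.06, "tz": -0.023, "wx": 0, "wy": 0, "wz": 0.0275, "claw": 50}]}}

```text
time: 10.1
eef_pos: [440.0, -59.5, 290.4]
ee_rot: [3.141, 0.0, 1.526]
ft_force: [0.2, -0.3, 1.2]
opening: 50.1
grasp_force: 0.0
```

Request:
{"fn": "move_arm", "kwargs": {"motion": [{"tx": -0.161, "ty": -0.034, "tz": 0.03, "wx": -0.007, "wy": 0.007, "wz": 0.024, "claw": 50}, {"tx": -0.166, "ty": -0.011, "tz": 0.021, "wx": -0.007, "wy": 0.007, "wz": 0.024, "claw": 50}, {"tx": -0.166, "ty": 0.014, "tz": 0.014, "wx": -0.007, "wy": 0.007, "wz": 0.024, "claw": 50}, {"tx": -0.163, "ty": 0.038, "tz": 0.007, "wx": -0.007, "wy": 0.007, "wz": 0.024, "claw": 50}, {"tx": -0.155, "ty": 0.062, "tz": 0.002, "wx": -0.007, "wy": 0.007, "wz": 0.024, "claw": 50}]}}

```text
time: 10.72
eef_pos: [399.6, -219.6, 261.2]
ee_rot: [3.018, -0.28, 0.784]
ft_force: [-0.1, 0.8, 0.1]
opening: 49.8
grasp_force: 0.0
```

Request:
{"fn": "move_arm", "kwargs": {"motion": [{"tx": -0.145, "ty": 0.084, "tz": -0.001, "wx": -0.007, "wy": 0.007, "wz": 0.024, "claw": 50}, {"tx": -0.13, "ty": 0.105, "tz": -0.003, "wx": -0.007, "wy": 0.007, "wz": 0.024, "claw": 50}, {"tx": -0.113, "ty": 0.123, "tz": -0.004, "wx": -0.007, "wy": 0.007, "wz": 0.024, "claw": 50}, {"tx": -0.093, "ty": 0.139, "tz": -0.003, "wx": -0.007, "wy": 0.007, "wz": 0.024, "claw": 50}, {"tx": -0.071, "ty": 0.151, "tz": 0, "wx": -0.007, "wy": 0.007, "wz": 0.024, "claw": 50}]}}

```text
time: 11.35
eef_pos: [357.9, -379.1, 232.6]
ee_rot: [3.137, -0.564, -0.026]
ft_force: [0.5, 0.2, 0.2]
opening: 50.1
grasp_force: 0.0
```

Run:
```python
from workcell import bot
from h import *
np.set_printoptions(suppress=True,precision=2)
s=bot.get_state();print(s["time"],s["eef_pos"],s["ee_rot"],s["q"])
c=bot.capture("wrist");np.savez("wrist3.npz",**c);E=c["extrinsics"];print("cam",-E[:3,:3].T@E[:3,3])
h=cv2.cvtColor(c["img"],cv2.COLOR_RGB2HSV);m=cv2.inRange(h,(17,150,90),(30,255,255))
n,l,st,ce=cv2.connectedComponentsWithStats(m)
for i in range(1,n):
    if st[i][4]>60:
        q=cv2.findContours((l==i).astype(np.uint8),0,1)[0][0];print(st[i],ce[i],cv2.minAreaRect(q))
for p in[(476,-379,109),(453,-379,84)]:print(proj(c,p))
t=bot.capture("top");np.savez("top3.npz",**t)
a=cv2.copyMakeBorder(c["img"][:,:,::-1],0,16,0,0,cv2.BORDER_CONSTANT);b=cv2.resize(t["img"][150:225,120:176+130,::-1],(288,120)) 
cv2.imwrite("pics/w6.png",np.hstack([a,np.vstack([b,np.zeros((280,288,3),np.uint8)])]))
```

```text
11.35 [ 357.93 -379.1   232.63] [ 3.14 -0.56 -0.03] [-1.06  0.21  2.14  0.84  0.66 -0.11]
cam [ 379.01 -380.31  344.09]
[246.74 158.54]
[247.74 193.27]
```

View pics/w6.png

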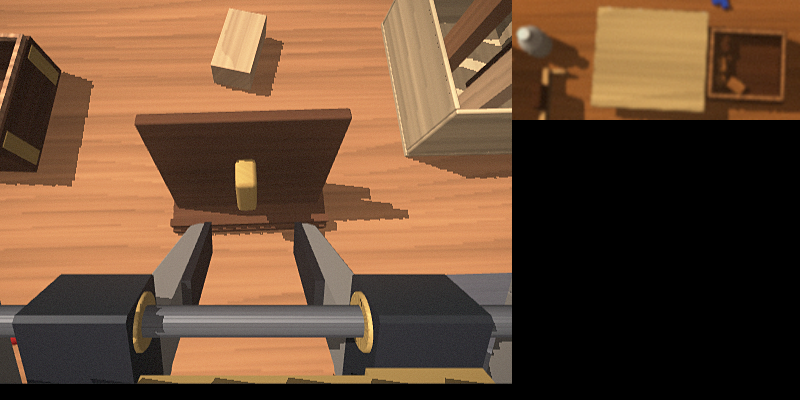

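The wrist view shows the lid's top front edge from (136,124) to (351,118) and the knob at cols 235-256, rows 158-211. That is where the predicted pose projects. The top inset shows the board clear and the sweeper standing.

Run:
```python
from workcell import bot
from h import *
np.set_printoptions(suppress=True,precision=2)
c=np.load("wrist3.npz")
A,B=ray(c,(136,125),150),ray(c,(351,118.5),150);print("front edge",A,B,np.linalg.norm(A-B),"lid yaw",np.arctan2(-(A-B)[0],(A-B)[1]))
print(ray(c,(136,115),148),ray(c,(351,109),148))
for p in[(236,165),(256,163),(236,206),(256,208)]:print("knob",ray(c,p,108 if p[1]<180 else 70)[:2])
a=-.04;lid=np.array([(A+B)[0]/2-4.1,(A+B)[1]/2,79.5]);print(lid)
Rl=Ro.from_euler("z",a)
d=Rl.apply([.552,0,-.834]);P=lid+Rl.apply([.199*3-.98*33,0,.98*3+.199*33]);print("P",P,d)
r=[np.pi,-.585,a]
plan(P-69*d-90*d,r,2)
plan(P-69*d,r,4,(P-69*d-90*d,r))
```

```text
front edge [ 486.81 -301.08  150.  ] [ 488.02 -454.73  150.  ] 153.6502783177806 lid yaw 0.007910430963043386
[ 496.01 -299.62  148.  ] [ 496.92 -456.42  148.  ]
knob [ 470.87 -369.93]
knob [ 472.22 -386.62]
knob [ 444.99 -367.75]
knob [ 442.59 -386.25]
[ 483.31 -377.91   79.5 ]
P [ 451.6  -376.64   89.01] [ 0.55 -0.02 -0.83]
step mm 7.0 deg 0.71
{'tx': -0.001, 'ty': -0.018, 'tz': 0.03, 'wx': -0.0002, 'wy': 0.0017, 'wz': 0.0009}
{'tx': -0.001, 'ty': -0.018, 'tz': 0.03, 'wx': -0.0002, 'wy': 0.0017, 'wz': 0.0009}
step mm 22.5 deg 0.0
{'tx': -0.0, 'ty': 0.0, 'tz': 0.113, 'wx': 0.0, 'wy': 0.0, 'wz': 0.0}
{'tx': -0.0, 'ty': 0.0, 'tz': 0.113, 'wx': 0.0, 'wy': 0.0, 'wz': 0.0}
{'tx': -0.0, 'ty': 0.0, 'tz': 0.113, 'wx': 0.0, 'wy': 0.0, 'wz': 0.0}
{'tx': -0.0, 'ty': 0.0, 'tz': 0.113, 'wx': 0.0, 'wy': 0.0, 'wz': 0.0}
```

Run:
```python
from h import *
d=np.array([.552,0,-.834]);P=np.array([451.6,-378,89]);r=[np.pi,-.585,0]
plan(P-159*d,r,2);plan(P-69*d,r,4,(P-159*d,r))
```

```text
step mm 6.2 deg 1.04
{'tx': -0.001, 'ty': -0.005, 'tz': 0.031, 'wx': 0.0015, 'wy': 0.0017, 'wz': -0.0017}
{'tx': -0.001, 'ty': -0.005, 'tz': 0.031, 'wx': 0.0015, 'wy': 0.0017, 'wz': -0.0017}
step mm 22.5 deg 0.0
{'tx': -0.0, 'ty': -0.0, 'tz': 0.113, 'wx': 0.0, 'wy': 0.0, 'wz': 0.0}
{'tx': -0.0, 'ty': -0.0, 'tz': 0.113, 'wx': 0.0, 'wy': 0.0, 'wz': 0.0}
{'tx': -0.0, 'ty': -0.0, 'tz': 0.113, 'wx': 0.0, 'wy': 0.0, 'wz': 0.0}
{'tx': -0.0, 'ty': -0.0, 'tz': 0.113, 'wx': 0.0, 'wy': 0.0, 'wz': 0.0}
```

Request:
{"fn": "move_arm", "kwargs": {"motion": [{"tx": -0.001, "ty": -0.005, "tz": 0.031, "wx": 0.0015, "wy": 0.0017, "wz": -0.0017, "claw": 46}, {"tx": -0.001, "ty": -0.005, "tz": 0.031, "wx": 0.0015, "wy": 0.0017, "wz": -0.0017, "claw": 46}, {"tx": 0, "ty": 0, "tz": 0.15, "wx": 0, "wy": 0, "wz": 0, "claw": 46}, {"tx": 0, "ty": 0, "tz": 0.15, "wx": 0, "wy": 0, "wz": 0, "claw": 46}, {"tx": 0, "ty": 0, "tz": 0.05, "wx": 0, "wy": 0, "wz": 0, "claw": 46}]}}

```text
time: 12.08
eef_pos: [404.0, -374.6, 162.6]
ee_rot: [-3.141, -0.583, 0.008]
ft_force: [-0.2, 0.1, 0.1]
opening: 46.1
grasp_force: 0.0
```

Request:
{"fn": "move_arm", "kwargs": {"motion": [{"tx": 0, "ty": 0, "tz": 0.05, "wx": 0, "wy": 0, "wz": 0, "claw": 46}, {"tx": 0, "ty": 0, "tz": 0.05, "wx": 0, "wy": 0, "wz": 0, "claw": 46}, {"tx": 0, "ty": 0, "tz": 0, "wx": 0, "wy": 0, "wz": 0, "claw": 46}]}}

```text
time: 12.45
eef_pos: [414.5, -375.7, 146.7]
ee_rot: [3.141, -0.584, 0.006]
ft_force: [1.0, 0.8, 0.8]
opening: 45.9
grasp_force: 0.0
```

Request:
{"fn": "move_arm", "kwargs": {"motion": [{"tx": 0, "ty": 0, "tz": 0, "wx": 0, "wy": 0, "wz": 0, "claw": 5}, {"tx": 0, "ty": 0, "tz": 0, "wx": 0, "wy": 0, "wz": 0, "claw": 5}, {"tx": 0, "ty": 0, "tz": 0, "wx": 0, "wy": 0, "wz": 0, "claw": 5}, {"tx": 0, "ty": 0, "tz": 0, "wx": 0, "wy": 0, "wz": 0, "claw": 5}, {"tx": 0, "ty": 0, "tz": 0, "wx": 0, "wy": 0, "wz": 0, "claw": 5}], "squeeze": 20}}

```text
time: 13.08
eef_pos: [414.3, -376.0, 147.1]
ee_rot: [3.14, -0.584, 0.006]
ft_force: [-4.0, -1.0, 4.5]
opening: 17.8
grasp_force: 20.0
```

```bash
cat >> h.py <<'E'
def rig(lid0,L0,tcp0,r0,lid1,L1):
    A=Ro.from_matrix(L1.as_matrix()@L0.as_matrix().T)
    return np.array(lid1)+A.apply(np.array(tcp0)-np.array(lid0)),(A*Ro.from_euler("xyz",r0)).as_euler("xyz")
E
python3 - <<'E'
from h import *
L0=Ro.from_euler("y",-(np.pi/2-.2));L1=Ro.from_euler("z",-.055)
t0=np.array([414.3,-376,147.1]);r0=[3.1408,-.584,.003]
T,r=rig([483.5,-376,79.5],L0,t0,r0,[597.5,148.5,80],L1);print(T,r)
up=t0+120*np.array([.199,0,.98])
plan(up,r0,3,(t0,r0))
plan(T+[0,0,80],r,12,(up,r0))
E
```

```text
[649.92518981 145.61370362 161.25065395] [-3.13822143  0.78679112 -0.05145558]
step mm 40.0 deg 0.0
{'tx': 0.141, 'ty': 0.0, 'tz': -0.142, 'wx': 0.0, 'wy': 0.0, 'wz': 0.0}
{'tx': 0.141, 'ty': 0.0, 'tz': -0.142, 'wx': 0.0, 'wy': 0.0, 'wz': 0.0}
{'tx': 0.141, 'ty': 0.0, 'tz': -0.142, 'wx': 0.0, 'wy': 0.0, 'wz': 0.0}
step mm 47.0 deg 6.55
{'tx': 0.069, 'ty': -0.217, 'tz': 0.057, 'wx': 0.0001, 'wy': -0.0182, 'wz': 0.0008}
{'tx': 0.074, 'ty': -0.217, 'tz': 0.049, 'wx': 0.0001, 'wy': -0.0182, 'wz': 0.0008}
{'tx': 0.078, 'ty': -0.218, 'tz': 0.041, 'wx': 0.0001, 'wy': -0.0182, 'wz': 0.0008}
{'tx': 0.081, 'ty': -0.218, 'tz': 0.032, 'wx': 0.0001, 'wy': -0.0182, 'wz': 0.0008}
{'tx': 0.083, 'ty': -0.219, 'tz': 0.022, 'wx': 0.0001, 'wy': -0.0182, 'wz': 0.0008}
{'tx': 0.084, 'ty': -0.219, 'tz': 0.013, 'wx': 0.0001, 'wy': -0.0182, 'wz': 0.0008}
{'tx': 0.084, 'ty': -0.219, 'tz': 0.004, 'wx': 0.0001, 'wy': -0.0182, 'wz': 0.0008}
{'tx': 0.082, 'ty': -0.22, 'tz': -0.006, 'wx': 0.0001, 'wy': -0.0182, 'wz': 0.0008}
{'tx': 0.08, 'ty': -0.22, 'tz': -0.015, 'wx': 0.0001, 'wy': -0.0182, 'wz': 0.0008}
{'tx': 0.077, 'ty': -0.221, 'tz': -0.023, 'wx': 0.0001, 'wy': -0.0182, 'wz': 0.0008}
{'tx': 0.073, 'ty': -0.221, 'tz': -0.032, 'wx': 0.0001, 'wy': -0.0182, 'wz': 0.0008}
{'tx': 0.067, 'ty': -0.221, 'tz': -0.04, 'wx': 0.0001, 'wy': -0.0182, 'wz': 0.0008}
```

Request:
{"fn": "move_arm", "kwargs": {"motion": [{"tx": 0, "ty": 0, "tz": 0, "wx": 0, "wy": 0, "wz": 0, "claw": 5}, {"tx": 0.07, "ty": 0, "tz": -0.071, "wx": 0, "wy": 0, "wz": 0, "claw": 5}, {"tx": 0.1, "ty": 0, "tz": -0.1, "wx": 0, "wy": 0, "wz": 0, "claw": 5}, {"tx": 0.127, "ty": 0, "tz": -0.127, "wx": 0, "wy": 0, "wz": 0, "claw": 5}, {"tx": 0.126, "ty": 0, "tz": -0.128, "wx": 0, "wy": 0, "wz": 0, "claw": 5}], "squeeze": 60}}

```text
time: 13.7
eef_pos: [437.8, -375.0, 264.9]
ee_rot: [-3.141, -0.583, 0.005]
ft_force: [-0.8, -0.7, -1.8]
opening: 17.8
grasp_force: 60.0
```

Request:
{"fn": "move_arm", "kwargs": {"motion": [{"tx": 0.069, "ty": -0.217, "tz": 0.057, "wx": 0, "wy": -0.0182, "wz": 0.0008, "claw": 5}, {"tx": 0.074, "ty": -0.217, "tz": 0.049, "wx": 0, "wy": -0.0182, "wz": 0.0008, "claw": 5}, {"tx": 0.078, "ty": -0.218, "tz": 0.041, "wx": 0, "wy": -0.0182, "wz": 0.0008, "claw": 5}, {"tx": 0.081, "ty": -0.218, "tz": 0.032, "wx": 0, "wy": -0.0182, "wz": 0.0008, "claw": 5}, {"tx": 0.083, "ty": -0.219, "tz": 0.022, "wx": 0, "wy": -0.0182, "wz": 0.0008, "claw": 5}]}}

```text
time: 14.32
eef_pos: [522.2, -164.9, 256.4]
ee_rot: [-3.131, -0.031, -0.016]
ft_force: [0.6, -0.6, -2.1]
opening: 17.5
grasp_force: 60.0
```

Request:
{"fn": "move_arm", "kwargs": {"motion": [{"tx": 0.084, "ty": -0.219, "tz": 0.013, "wx": 0, "wy": -0.0182, "wz": 0.0008, "claw": 5}, {"tx": 0.084, "ty": -0.219, "tz": 0.004, "wx": 0, "wy": -0.0182, "wz": 0.0008, "claw": 5}, {"tx": 0.082, "ty": -0.22, "tz": -0.006, "wx": 0, "wy": -0.0182, "wz": 0.0008, "claw": 5}, {"tx": 0.08, "ty": -0.22, "tz": -0.015, "wx": 0, "wy": -0.0182, "wz": 0.0008, "claw": 5}, {"tx": 0.077, "ty": -0.221, "tz": -0.023, "wx": 0, "wy": -0.0182, "wz": 0.0008, "claw": 5}]}}

```text
time: 14.95
eef_pos: [610.0, 52.9, 248.0]
ee_rot: [-3.136, 0.541, -0.036]
ft_force: [-0.3, 0.5, -0.5]
opening: 17.3
grasp_force: 60.0
```

Request:
{"fn": "move_arm", "kwargs": {"motion": [{"tx": 0.073, "ty": -0.221, "tz": -0.032, "wx": 0, "wy": -0.0182, "wz": 0.0008, "claw": 5}, {"tx": 0.067, "ty": -0.221, "tz": -0.04, "wx": 0, "wy": -0.0182, "wz": 0.0008, "claw": 5}, {"tx": 0, "ty": 0, "tz": 0, "wx": 0, "wy": 0, "wz": 0, "claw": 5}, {"tx": 0, "ty": 0, "tz": 0, "wx": 0, "wy": 0, "wz": 0, "claw": 5}]}}

```text
time: 15.45
eef_pos: [644.3, 138.0, 244.1]
ee_rot: [3.139, 0.766, -0.048]
ft_force: [0.7, -0.8, -1.2]
opening: 18.1
grasp_force: 60.0
```

Run:
```python
from workcell import bot
from h import *
s=bot.get_state();print(s["eef_pos"],s["ee_rot"],s["opening"],s["ft_force"],s["q"])
for n in("side","wrist"):
    c=bot.capture(n);np.savez(n+"7.npz",**c);cv2.imwrite(f"pics/{n}7.png",c["img"][:,:,::-1])
```

```text
[644.32767959 138.00312652 244.08285441] [ 3.13943503  0.76595295 -0.04818799] 18.06736780463699 [ 0.67016234 -0.76237608 -1.16930796] [0.15262473 0.80696782 1.16606227 0.14548468 1.9212555  1.76668349]
```

Run:
```python
from h import *
T=np.array([649.9,145.6,161.25]);r=[-3.1395,.786,-.052]
plan(T+[0,0,20],r,3)
print();plan(T,r,1,(T+[0,0,20],r))
# dark-lid pixels check in side7: hull of dark region over board
c=np.load("side7.npz")
for k,p in dict(pp=(70,78),pm=(70,-78),mp=(-70,78),mm=(-70,-78)).items():
    print(k,proj(c,[595+p[0],141+p[1],165]).round())
h=cv2.cvtColor(c["img"],cv2.COLOR_RGB2HSV);m=cv2.inRange(h,(15,60,150),(26,165,255));m[:150]=0;m[:,:150]=0
n,l,st,ce=cv2.connectedComponentsWithStats(m);print([s.tolist() for s in st[1:] if s[4]>100])
```

```text
step mm 21.7 deg 0.43
{'tx': 0.08, 'ty': -0.014, 'tz': 0.072, 'wx': 0.0003, 'wy': -0.0011, 'wz': 0.0001}
{'tx': 0.081, 'ty': -0.014, 'tz': 0.071, 'wx': 0.0003, 'wy': -0.0011, 'wz': 0.0001}
{'tx': 0.081, 'ty': -0.014, 'tz': 0.07, 'wx': 0.0003, 'wy': -0.0011, 'wz': 0.0001}

step mm 20.0 deg 0.0
{'tx': 0.071, 'ty': 0.0, 'tz': 0.071, 'wx': 0.0, 'wy': 0.0, 'wz': 0.0}
pp [181. 216.]
pm [216. 169.]
mp [240. 239.]
mm [270. 187.]
[[464, 182, 48, 25, 130], [164, 219, 100, 71, 3640], [182, 317, 22, 21, 125]]
```

Request:
{"fn": "move_arm", "kwargs": {"motion": [{"tx": 0.08, "ty": -0.014, "tz": 0.072, "wx": 0.0003, "wy": -0.0011, "wz": 0, "claw": 5}, {"tx": 0.081, "ty": -0.014, "tz": 0.071, "wx": 0.0003, "wy": -0.0011, "wz": 0, "claw": 5}, {"tx": 0.081, "ty": -0.014, "tz": 0.07, "wx": 0.0003, "wy": -0.0011, "wz": 0, "claw": 5}, {"tx": 0.035, "ty": 0, "tz": 0.035, "wx": 0, "wy": 0, "wz": 0, "claw": 5}, {"tx": 0.018, "ty": 0, "tz": 0.018, "wx": 0, "wy": 0, "wz": 0, "claw": 5}]}}

```text
time: 16.18
eef_pos: [649.8, 146.5, 164.7]
ee_rot: [-3.137, 0.787, -0.048]
ft_force: [-0.3, -1.3, -1.7]
opening: 17.5
grasp_force: 60.0
```

Request:
{"fn": "move_arm", "kwargs": {"motion": [{"tx": 0.01, "ty": 0, "tz": 0.01, "wx": 0, "wy": 0, "wz": 0, "claw": 5}, {"tx": 0, "ty": 0, "tz": 0, "wx": 0, "wy": 0, "wz": 0, "claw": 5}]}}

```text
time: 16.42
eef_pos: [650.1, 146.6, 163.4]
ee_rot: [-3.137, 0.786, -0.048]
ft_force: [-1.2, -0.4, -2.2]
opening: 17.6
grasp_force: 60.0
```

Request:
{"fn": "move_arm", "kwargs": {"motion": [{"tx": 0.007, "ty": 0, "tz": 0.007, "wx": 0, "wy": 0, "wz": 0, "claw": 5}, {"tx": 0, "ty": 0, "tz": 0, "wx": 0, "wy": 0, "wz": 0, "claw": 5}]}}

```text
time: 16.68
eef_pos: [650.3, 146.6, 162.0]
ee_rot: [-3.137, 0.785, -0.048]
ft_force: [0.9, 1.1, 3.0]
opening: 17.5
grasp_force: 60.0
```

Request:
{"fn": "move_arm", "kwargs": {"motion": [{"tx": 0.005, "ty": 0, "tz": 0.005, "wx": 0, "wy": 0, "wz": 0, "claw": 5}, {"tx": 0, "ty": 0, "tz": 0, "wx": 0, "wy": 0, "wz": 0, "claw": 5}]}}

```text
time: 16.92
eef_pos: [650.3, 146.7, 161.9]
ee_rot: [-3.136, 0.786, -0.047]
ft_force: [1.4, -1.0, 11.9]
opening: 17.4
grasp_force: 60.0
```

Contact at the expected height. Release, then back out along the tool axis.

Request:
{"fn": "move_arm", "kwargs": {"motion": [{"tx": -0.004, "ty": 0, "tz": -0.004, "wx": 0, "wy": 0, "wz": 0, "claw": 50}, {"tx": 0, "ty": 0, "tz": 0, "wx": 0, "wy": 0, "wz": 0, "claw": 50}, {"tx": 0, "ty": 0, "tz": 0, "wx": 0, "wy": 0, "wz": 0, "claw": 50}, {"tx": 0, "ty": 0, "tz": 0, "wx": 0, "wy": 0, "wz": 0, "claw": 50}, {"tx": 0, "ty": 0, "tz": 0, "wx": 0, "wy": 0, "wz": 0, "claw": 50}]}}

```text
time: 17.55
eef_pos: [649.9, 146.5, 160.5]
ee_rot: [-3.137, 0.786, -0.048]
ft_force: [0.1, 0.3, 0.6]
opening: 50.0
grasp_force: 0.0
```

Request:
{"fn": "move_arm", "kwargs": {"motion": [{"tx": 0, "ty": 0, "tz": -0.15, "wx": 0, "wy": 0, "wz": 0, "claw": 50}, {"tx": 0, "ty": 0, "tz": -0.25, "wx": 0, "wy": 0, "wz": 0, "claw": 50}, {"tx": 0, "ty": 0, "tz": -0.25, "wx": 0, "wy": 0, "wz": 0, "claw": 50}]}}

```text
time: 17.92
eef_pos: [742.5, 141.5, 253.7]
ee_rot: [-3.137, 0.787, -0.048]
ft_force: [0.6, 0.3, 0.8]
opening: 50.1
grasp_force: 0.0
```

Run:
```python
from workcell import bot
from h import *
s=bot.get_state();print(s["time"],s["eef_pos"],s["ee_rot"])
plan([598,147,260],[np.pi,0,-.05],7)
```

```text
17.925 [742.53080563 141.48714459 253.66518276] [-3.1372371   0.7865281  -0.04799109]
step mm 20.7 deg 6.44
{'tx': -0.076, 'ty': 0.001, 'tz': 0.07, 'wx': -0.0001, 'wy': 0.0179, 'wz': 0.0}
{'tx': -0.084, 'ty': 0.001, 'tz': 0.061, 'wx': -0.0001, 'wy': 0.0179, 'wz': 0.0}
{'tx': -0.09, 'ty': 0.001, 'tz': 0.051, 'wx': -0.0001, 'wy': 0.0179, 'wz': 0.0}
{'tx': -0.095, 'ty': 0.001, 'tz': 0.041, 'wx': -0.0001, 'wy': 0.0179, 'wz': 0.0}
{'tx': -0.099, 'ty': 0.001, 'tz': 0.03, 'wx': -0.0001, 'wy': 0.0179, 'wz': 0.0}
{'tx': -0.102, 'ty': 0.001, 'tz': 0.019, 'wx': -0.0001, 'wy': 0.0179, 'wz': 0.0}
{'tx': -0.103, 'ty': 0.001, 'tz': 0.007, 'wx': -0.0001, 'wy': 0.0179, 'wz': 0.0}
```

Request:
{"fn": "move_arm", "kwargs": {"motion": [{"tx": -0.076, "ty": 0.001, "tz": 0.07, "wx": 0, "wy": 0.0179, "wz": 0, "claw": 50}, {"tx": -0.084, "ty": 0.001, "tz": 0.061, "wx": 0, "wy": 0.0179, "wz": 0, "claw": 50}, {"tx": -0.09, "ty": 0.001, "tz": 0.051, "wx": 0, "wy": 0.0179, "wz": 0, "claw": 50}, {"tx": -0.095, "ty": 0.001, "tz": 0.041, "wx": 0, "wy": 0.0179, "wz": 0, "claw": 50}, {"tx": -0.099, "ty": 0.001, "tz": 0.03, "wx": 0, "wy": 0.0179, "wz": 0, "claw": 50}]}}

```text
time: 18.55
eef_pos: [637.9, 145.8, 257.4]
ee_rot: [-3.138, 0.22, -0.05]
ft_force: [-0.6, 0.4, 0.3]
opening: 50.2
grasp_force: 0.0
```

Request:
{"fn": "move_arm", "kwargs": {"motion": [{"tx": -0.102, "ty": 0.001, "tz": 0.019, "wx": 0, "wy": 0.0179, "wz": 0, "claw": 50}, {"tx": -0.103, "ty": 0.001, "tz": 0.007, "wx": 0, "wy": 0.0179, "wz": 0, "claw": 50}, {"tx": 0, "ty": 0, "tz": 0, "wx": 0, "wy": 0, "wz": 0, "claw": 50}, {"tx": 0, "ty": 0, "tz": 0, "wx": 0, "wy": 0, "wz": 0, "claw": 50}]}}

```text
time: 19.05
eef_pos: [598.1, 147.7, 259.3]
ee_rot: [-3.138, -0.001, -0.051]
ft_force: [-0.0, 0.1, -0.1]
opening: 50.1
grasp_force: 0.0
```

Run:
```python
from workcell import bot
from h import *
np.set_printoptions(suppress=True,precision=2)
s=bot.get_state();print(s["time"],s["eef_pos"],s["ee_rot"])
c=bot.capture("wrist");np.savez("wrist8.npz",**c)
print([proj(c,[597.5+a,148.5+b,118]).round(0).tolist() for a in(-25,25) for b in(-9,9)],[proj(c,[597.5+a,148.5+b,90]).round(0).tolist() for a in(-70,70) for b in(-78,78)])
h=cv2.cvtColor(c["img"],cv2.COLOR_RGB2HSV)
u,v=proj(c,[597.5,148.5,118]).astype(int);print(u,v,h[v,u],h[v-10,u])
cv2.imwrite("pics/w8.png",cv2.resize(c["img"][:,:,::-1],(780,585)))
```

```text
19.05 [598.09 147.69 259.3 ] [-3.14 -0.   -0.05]
[[264.0, 237.0], [241.0, 238.0], [261.0, 176.0], [237.0, 177.0]] [[339.0, 265.0], [172.0, 272.0], [344.0, 109.0], [151.0, 119.0]]
250 207 [ 18 143 226] [ 18 143 227]
```

View pics/w8.png

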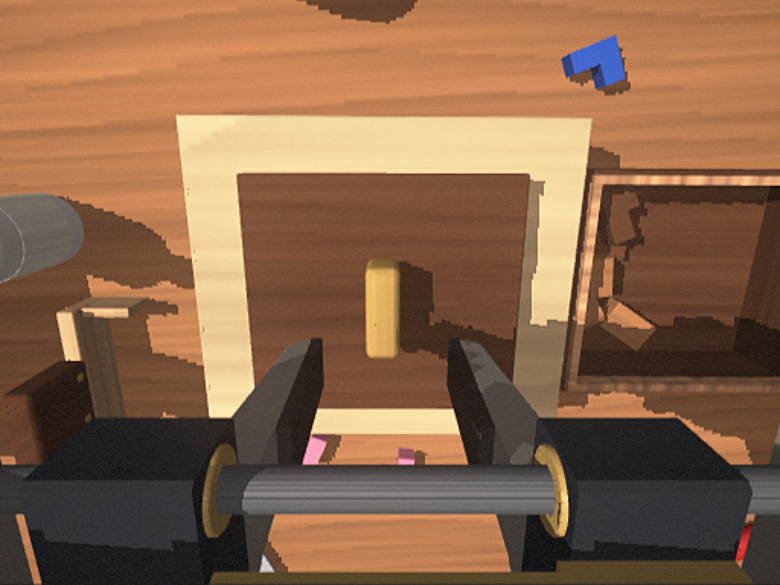

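The lid lies flat, knob up, on the board, with view corners (238,174), (530,174), (514,408), (254,408) and the knob at (366-400, 262-357). The offcuts lie in the box on the right.

Run:
```python
from h import *
np.set_printoptions(suppress=True,precision=1)
c=np.load("wrist8.npz");k=780/512;V=lambda x,y:((x+.5)/k-.5,(y+.5)/k-.5)
im=cv2.cvtColor(c["img"],cv2.COLOR_RGB2HSV)
g=[ray(c,V(*p),90) for p in[(238,174),(530,174)]];print("lid far corners",g, np.linalg.norm(g[0]-g[1]))
for p in[(245,280),(521,280)]:print("lid side",ray(c,V(*p),90))
b=[ray(c,V(*p),72) for p in[(178,116),(591,119)]];print("board far",b,np.linalg.norm(b[0]-b[1]))
for p in[(193,250),(574,250)]:print("board side",ray(c,V(*p),72))
print("near edges lid,board",ray(c,V(390,408),90),ray(c,V(390,433),72))
print("box near rim",ray(c,V(594,172),60),ray(c,V(565,390),60), ray(c,V(700,171),60),ray(c,V(700,390),60))
print("knob top",[ray(c,V(*p),118) for p in[(367,264),(399,264),(370,355),(399,357)]])
# knob mask
m=cv2.inRange(im,(15,100,150),(26,255,255));m[:160]=0;m[240:]=0;m[:,:225]=0;m[:,275:]=0
n,l,st,ce=cv2.connectedComponentsWithStats(m);i=1+np.argmax(st[1:,4]);print(st[i],ce[i])
q=cv2.findContours((l==i).astype(np.uint8),0,1)[0][0][:,0];W=np.array([ray(c,p.astype(float),118)[:2] for p in q],np.float32);print(cv2.minAreaRect(W))
```

```text
lid far corners [array([671.3, 221.5,  90. ]), array([663.5,  67.3,  90. ])] 154.31453346199106
lid side [613.5 225.5  90. ]
lid side [605.7  70.3  90. ]
board far [array([703.4, 255.8,  72. ]), array([690.3,  29.7,  72. ])] 226.45593767895843
board side [628.9 259.9  72. ]
board side [617.6  34.5  72. ]
near edges lid,board [528.7 147.7  90. ] [499.5 149.   72. ]
box near rim [661.3  20.8  60. ] [519.1  29.8  60. ] [658.7 -41.4  60. ] [514.7 -60.9  60. ]
knob top [array([625.4, 154.7, 118. ]), array([624.6, 138.9, 118. ]), array([576.6, 156.1, 118. ]), array([574.7, 141. , 118. ])]
[ 240  171   21   64 1219] [249.7 204.2]
((601.0275268554688, 149.0908966064453), (15.947875022888184, 51.478919982910156), 87.19926452636719)
```

Request:
{"fn": "move_arm", "kwargs": {"motion": [{"tx": 0.005, "ty": 0, "tz": 0.15, "wx": 0, "wy": 0, "wz": 0, "claw": 50}, {"tx": 0, "ty": 0, "tz": 0.15, "wx": 0, "wy": 0, "wz": 0, "claw": 50}, {"tx": 0, "ty": 0, "tz": 0.06, "wx": 0, "wy": 0, "wz": 0, "claw": 50}, {"tx": 0, "ty": 0, "tz": 0.031, "wx": 0, "wy": 0, "wz": 0, "claw": 50}, {"tx": 0, "ty": 0, "tz": 0, "wx": 0, "wy": 0, "wz": 0, "claw": 50}], "squeeze": 10}}

```text
time: 19.73
eef_pos: [598.8, 147.8, 180.7]
ee_rot: [-3.138, -0.001, -0.051]
ft_force: [-0.6, 0.1, 0.5]
opening: 49.8
grasp_force: 0.0
```

Request:
{"fn": "move_arm", "kwargs": {"motion": [{"tx": 0, "ty": 0, "tz": 0, "wx": 0, "wy": 0, "wz": 0, "claw": 5}, {"tx": 0, "ty": 0, "tz": 0, "wx": 0, "wy": 0, "wz": 0, "claw": 5}, {"tx": 0, "ty": 0, "tz": 0, "wx": 0, "wy": 0, "wz": 0, "claw": 5}, {"tx": 0, "ty": 0, "tz": 0, "wx": 0, "wy": 0, "wz": 0, "claw": 5}, {"tx": 0, "ty": 0, "tz": 0, "wx": 0, "wy": 0, "wz": 0, "claw": 5}]}}

```text
time: 20.35
eef_pos: [598.4, 147.9, 181.0]
ee_rot: [-3.138, -0.002, -0.051]
ft_force: [-0.8, 0.9, 4.6]
opening: 17.8
grasp_force: 10.0
```

Request:
{"fn": "move_arm", "kwargs": {"motion": [{"tx": 0, "ty": 0, "tz": 0, "wx": 0, "wy": 0, "wz": 0, "claw": 5}, {"tx": 0, "ty": 0, "tz": 0, "wx": 0, "wy": 0, "wz": 0, "claw": 5}], "squeeze": 60}}

```text
time: 20.6
eef_pos: [598.5, 147.9, 181.0]
ee_rot: [-3.138, -0.002, -0.051]
ft_force: [-1.6, 0.6, 6.3]
opening: 17.6
grasp_force: 60.0
```

Request:
{"fn": "move_arm", "kwargs": {"motion": [{"tx": 0, "ty": 0, "tz": -0.1, "wx": 0, "wy": 0, "wz": 0, "claw": 5}, {"tx": 0, "ty": 0.1, "tz": -0.15, "wx": 0, "wy": 0, "wz": 0, "claw": 5}, {"tx": -0.007, "ty": 0.25, "tz": 0, "wx": 0, "wy": 0, "wz": 0, "claw": 5}, {"tx": 0, "ty": 0.25, "tz": 0, "wx": 0, "wy": 0, "wz": 0, "claw": 5}, {"tx": 0, "ty": 0.25, "tz": 0, "wx": 0, "wy": 0, "wz": 0, "claw": 5}]}}

```text
time: 21.22
eef_pos: [587.5, -23.6, 229.6]
ee_rot: [-3.139, -0.0, -0.051]
ft_force: [0.6, -0.3, -2.4]
opening: 17.5
grasp_force: 60.0
```

Request:
{"fn": "move_arm", "kwargs": {"motion": [{"tx": 0, "ty": 0.146, "tz": 0.1, "wx": 0, "wy": 0, "wz": -0.001, "claw": 5}, {"tx": 0, "ty": 0, "tz": 0.08, "wx": 0, "wy": 0, "wz": 0, "claw": 5}, {"tx": 0, "ty": 0, "tz": 0, "wx": 0, "wy": 0, "wz": 0, "claw": 5}, {"tx": 0, "ty": 0, "tz": 0, "wx": 0, "wy": 0, "wz": 0, "claw": 5}]}}

```text
time: 21.72
eef_pos: [586.9, -50.2, 194.0]
ee_rot: [-3.138, -0.001, -0.044]
ft_force: [0.6, 0.5, -1.3]
opening: 17.4
grasp_force: 60.0
```

Run:
```python
from workcell import bot
from h import *
np.set_printoptions(suppress=True,precision=1)
s=bot.get_state();print(s["eef_pos"],s["ee_rot"],s["ft_force"])
c=bot.capture("wrist");np.savez("wrist9.npz",**c)
c=bot.capture("side");np.savez("side9.npz",**c)
```

```text
[586.9 -50.2 194. ] [-3.1 -0.  -0. ] [ 0.6  0.5 -1.3]
```

Request:
{"fn": "move_arm", "kwargs": {"motion": [{"tx": 0, "ty": 0.003, "tz": 0.05, "wx": 0, "wy": 0, "wz": 0.0017, "claw": 5}, {"tx": 0, "ty": 0, "tz": 0.04, "wx": 0, "wy": 0, "wz": 0, "claw": 5}, {"tx": 0, "ty": 0, "tz": 0.01, "wx": 0, "wy": 0, "wz": 0, "claw": 5}, {"tx": 0, "ty": 0, "tz": 0, "wx": 0, "wy": 0, "wz": 0, "claw": 5}]}}

```text
time: 22.32
eef_pos: [586.6, -51.7, 173.6]
ee_rot: [-3.138, -0.0, -0.056]
ft_force: [0.0, -0.2, -2.7]
opening: 17.4
grasp_force: 60.0
```

Request:
{"fn": "move_arm", "kwargs": {"motion": [{"tx": 0, "ty": 0, "tz": 0.008, "wx": 0, "wy": 0, "wz": 0, "claw": 5}, {"tx": 0, "ty": 0, "tz": 0, "wx": 0, "wy": 0, "wz": 0, "claw": 5}]}}

```text
time: 22.58
eef_pos: [586.7, -51.8, 172.3]
ee_rot: [-3.138, -0.001, -0.056]
ft_force: [-0.2, 0.2, -2.7]
opening: 17.7
grasp_force: 60.0
```

Request:
{"fn": "move_arm", "kwargs": {"motion": [{"tx": 0, "ty": 0, "tz": 0.01, "wx": 0, "wy": 0, "wz": 0, "claw": 5}, {"tx": 0, "ty": 0, "tz": 0, "wx": 0, "wy": 0, "wz": 0, "claw": 5}]}}

```text
time: 22.82
eef_pos: [586.6, -51.7, 170.2]
ee_rot: [-3.138, -0.001, -0.056]
ft_force: [0.0, -0.4, -2.0]
opening: 17.7
grasp_force: 60.0
```

The plug has entered with no side load, so I keep pressing.

Request:
{"fn": "move_arm", "kwargs": {"motion": [{"tx": 0, "ty": 0, "tz": 0.012, "wx": 0, "wy": 0, "wz": 0, "claw": 5}, {"tx": 0, "ty": 0, "tz": 0.01, "wx": 0, "wy": 0, "wz": 0, "claw": 5}, {"tx": 0, "ty": 0, "tz": 0, "wx": 0, "wy": 0, "wz": 0, "claw": 5}]}}

```text
time: 23.2
eef_pos: [586.7, -51.7, 166.0]
ee_rot: [-3.138, -0.001, -0.056]
ft_force: [-1.7, 0.1, 0.8]
opening: 17.6
grasp_force: 60.0
```

Request:
{"fn": "move_arm", "kwargs": {"motion": [{"tx": 0, "ty": 0, "tz": 0.01, "wx": 0, "wy": 0, "wz": 0, "claw": 5}, {"tx": 0, "ty": 0, "tz": 0.01, "wx": 0, "wy": 0, "wz": 0, "claw": 5}, {"tx": 0, "ty": 0, "tz": 0, "wx": 0, "wy": 0, "wz": 0, "claw": 5}]}}

```text
time: 23.58
eef_pos: [586.7, -51.7, 162.3]
ee_rot: [-3.138, -0.001, -0.056]
ft_force: [-1.2, 0.7, 4.8]
opening: 17.8
grasp_force: 60.0
```

Request:
{"fn": "move_arm", "kwargs": {"motion": [{"tx": 0, "ty": 0, "tz": 0.008, "wx": 0, "wy": 0, "wz": 0, "claw": 5}, {"tx": 0, "ty": 0, "tz": 0, "wx": 0, "wy": 0, "wz": 0, "claw": 5}]}}

```text
time: 23.82
eef_pos: [586.7, -51.7, 160.9]
ee_rot: [-3.138, -0.001, -0.055]
ft_force: [-3.0, 0.9, 8.2]
opening: 17.6
grasp_force: 60.0
```

Request:
{"fn": "move_arm", "kwargs": {"motion": [{"tx": 0, "ty": 0, "tz": 0.005, "wx": 0, "wy": 0, "wz": 0, "claw": 5}, {"tx": 0, "ty": 0, "tz": 0, "wx": 0, "wy": 0, "wz": 0, "claw": 5}]}}

```text
time: 24.08
eef_pos: [586.7, -51.7, 160.9]
ee_rot: [-3.138, -0.001, -0.055]
ft_force: [-7.3, 0.6, 19.0]
opening: 17.5
grasp_force: 60.0
```

Request:
{"fn": "move_arm", "kwargs": {"motion": [{"tx": 0, "ty": 0, "tz": 0.005, "wx": 0, "wy": 0, "wz": 0, "claw": 5}, {"tx": 0, "ty": 0, "tz": 0, "wx": 0, "wy": 0, "wz": 0, "claw": 5}]}}

```text
time: 24.32
eef_pos: [586.8, -51.7, 160.9]
ee_rot: [-3.138, -0.002, -0.055]
ft_force: [-11.3, 1.7, 29.4]
opening: 17.4
grasp_force: 60.0
```

The lid hit a hard stop at the home height (TCP 160.9), with force rising and no further travel. I back off the load, release and retreat.

Request:
{"fn": "move_arm", "kwargs": {"motion": [{"tx": 0, "ty": 0, "tz": -0.009, "wx": 0, "wy": 0, "wz": 0, "claw": 5}, {"tx": 0, "ty": 0, "tz": 0, "wx": 0, "wy": 0, "wz": 0, "claw": 50}, {"tx": 0, "ty": 0, "tz": 0, "wx": 0, "wy": 0, "wz": 0, "claw": 50}, {"tx": 0, "ty": 0, "tz": 0, "wx": 0, "wy": 0, "wz": 0, "claw": 50}, {"tx": 0, "ty": 0, "tz": 0, "wx": 0, "wy": 0, "wz": 0, "claw": 50}]}}

```text
time: 24.95
eef_pos: [586.7, -51.7, 159.9]
ee_rot: [-3.138, -0.001, -0.056]
ft_force: [-0.3, 0.2, -0.1]
opening: 50.0
grasp_force: 0.0
```

Request:
{"fn": "move_arm", "kwargs": {"motion": [{"tx": 0, "ty": 0, "tz": -0.15, "wx": 0, "wy": 0, "wz": 0, "claw": 50}, {"tx": 0, "ty": 0, "tz": -0.25, "wx": 0, "wy": 0, "wz": 0, "claw": 50}, {"tx": -0.25, "ty": 0, "tz": -0.1, "wx": 0, "wy": 0, "wz": 0, "claw": 50}, {"tx": -0.28, "ty": 0, "tz": 0, "wx": 0, "wy": 0, "wz": 0, "claw": 50}, {"tx": -0.28, "ty": 0, "tz": 0, "wx": 0, "wy": 0, "wz": 0, "claw": 50}]}}

```text
time: 25.58
eef_pos: [423.2, -42.9, 260.1]
ee_rot: [-3.138, -0.002, -0.056]
ft_force: [-0.9, -0.5, 0.0]
opening: 49.9
grasp_force: 0.0
```

Request:
{"fn": "move_arm", "kwargs": {"motion": [{"tx": 0, "ty": 0, "tz": 0, "wx": 0, "wy": 0, "wz": 0, "claw": 50}, {"tx": 0, "ty": 0, "tz": 0, "wx": 0, "wy": 0, "wz": 0, "claw": 50}]}}

```text
time: 25.82
eef_pos: [425.7, -43.1, 260.5]
ee_rot: [-3.138, -0.003, -0.056]
ft_force: [-0.2, 0.0, 0.7]
opening: 50.0
grasp_force: 0.0
```

Run:
```python
from workcell import bot
from h import *
np.set_printoptions(suppress=True,precision=1)
s=bot.get_state();print(s["time"],s["eef_pos"],s["ft_force"],s["opening"])
t=bot.capture("top");S=bot.capture("side")
# knob centroid (two views) -> expect z ~ 84 about (587,-50)
P=[]
for c in(t,S):
    h=cv2.cvtColor(c["img"],cv2.COLOR_RGB2HSV);u,v=proj(c,[587,-50.5,90]).astype(int)
    m=np.zeros(h.shape[:2],np.uint8);m[v-22:v+22,u-22:u+22]=cv2.inRange(h,(16,110,110),(28,255,255))[v-22:v+22,u-22:u+22]
    n,l,st,ce=cv2.connectedComponentsWithStats(m)
    if n>1:i=1+np.argmax(st[1:,4]);print((u,v),st[i],ce[i]);P.append(ce[i])
if len(P)==2:print(two(t,P[0],S,P[1]), ray(t,P[0],98))
# sweeper: pale blade colour at expected place
h=cv2.cvtColor(t["img"],cv2.COLOR_RGB2HSV)
for X in[(470,375,40),(577,370,40)]:u,v=proj(t,X).round().astype(int);print(X,(u,v),h[v,u])
cv2.imwrite("pics/end.png",t["img"][:,:,::-1])
```

```text
25.825 [425.7 -43.1 260.5] [-0.2  0.   0.7] 49.97541015943039
(np.int64(272), np.int64(188)) [269 180   7  17  89] [272.1 187.9]
(np.int64(265), np.int64(169)) [256 164  19  15 189] [264.6 170.9]
[589.  -51.   83.1] [586.4 -50.3  98. ]
(470, 375, 40) (np.int64(139), np.int64(228)) [ 16 157 193]
(577, 370, 40) (np.int64(142), np.int64(194)) [ 16 155 189]
```

The knob is at (587-589, -51, 83) against an expected height of 84, and the sweeper's blade shows at its place, so I hand in.

```bash
python3 -c "
from workcell import bot
print(bot.hand_in())"
```

```text
the job is handed in; nothing more can be done
None
```

I handed the job in at about 26 s, with no verdict returned: offcuts swept into the box, sweeper standing, lid laid on the board, regrasped by its knob and pressed to a hard stop on the rim; my measurements agree.

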